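Pack the tumblers into the sliding-lid box

TASK

Slide the lid all the way out of the wooden box and lay it aside, then stand every amber tumbler that is out on the worktop inside the box, upright and mouth down as they stand now. Then slide the lid back in under the lips, fully home against the stop, so that the box is closed over all the glasses; leave the mug, the jug and the sugar bowl where they are.

Things in the scene. Friction and masses are not known exactly. Their poses are not given: they have to be found in the camera images.
- glass_box: wooden box fixed to the worktop, 162 mm wide (its x), 264 mm long (its y, from -129 to +135), 122 mm tall; origin at worktop height under the middle of its inside, z up. Closed by a sliding lid in grooves along its two long walls; the grooves are open at the -y end (the mouth) and end at a stop at +y
- box_floor (a point): middle of the box's inner floor, 10 mm above the worktop. The inside is 130 mm (x) by 244 mm (y), open between the lips over its whole 130 mm width: room for four tumblers in one row along y, about 60 mm apart
- box_mouth (a point): middle of the mouth end of the grooves, at ledge height: x 0, y -129, z 100 mm in the box. The end wall here is 98 mm high, so the lid passes over it. For the first 26 mm the lips are cut away and the ledges lie open from above
- box_lip (a point): top of the +x lip at mid length: x 73, y 0, z 122 mm in the box. Each groove: a ledge 100 mm above the worktop from x = 65 to 75 mm, an outer wall from there, and a lip 112 to 122 mm up overhanging the whole ledge, so that the lid cannot be lifted out; grooves are 12 mm high
- box_stop (a point): middle of the stop's face at the closed +y end: x 0, y 129, z 111 mm in the box
- box_lid: loose flat wooden lid, 144 mm wide (its x), 256 mm long (its y, -128 to +128), 8 mm thick, 0.18 to 0.33 kg; origin at the centre of its underside. Its +y end (the nose) goes in first; the last 20 mm narrow in steps to 138 and 130 mm. 3 mm side play and 4 mm height play in the grooves. Home: origin at x 0, y 0, z 100 mm of the box, axes as the box's. Starts shut or up to 30 mm open
- lid_grip (a point): point in the lid's grip rib, 30 mm above the lid's underside at its centre (14 mm below the rib's top). The dark wooden rib stands on the lid, 64 mm long across it (lid x), 16 mm thick (lid y), 36 mm tall above the lid's top. The lid slides out towards the box's -y
- tumbler_1: an amber drinking glass standing mouth down, a straight round thing 52 mm in diameter and 84 mm tall, closed at the top, smooth (friction about 0.4), about 0.16 kg; origin at the centre of its underside, z up along its axis; it may be absent in some starts
- tumbler_2: an amber drinking glass standing mouth down, a straight round thing 52 mm in diameter and 84 mm tall, closed at the top, smooth (friction about 0.4), about 0.16 kg; origin at the centre of its underside, z up along its axis; it may be absent in some starts
- tumbler_3: an amber drinking glass standing mouth down, a straight round thing 52 mm in diameter and 84 mm tall, closed at the top, smooth (friction about 0.4), about 0.16 kg; origin at the centre of its underside, z up along its axis; it may be absent in some starts
- tumbler_4: an amber drinking glass standing mouth down, a straight round thing 52 mm in diameter and 84 mm tall, closed at the top, smooth (friction about 0.4), about 0.16 kg; origin at the centre of its underside, z up along its axis; it may be absent in some starts
- mug: teal mug, 68x99x73 mm, a bystander; origin at the centre of its underside
- jug: brown jug, 62x90x93 mm, a bystander; origin at the centre of its underside
- sugar_bowl: beige sugar bowl with lid, 68x68x70 mm, a bystander; origin at the centre of its underside
There are look-alikes about, which are no part of the job. Leave any red look-alike of the tumbler_2 alone.

How it is judged:
By the outcome, as a careful person would: the job done as asked, in the order asked, and still so for the second after the job is handed in, with the robot touching nothing.
Of tumbler_1, tumbler_2, tumbler_3, tumbler_4 only 2 to 4 are there at a start; the rules pass over those that are not, and their reading is None.
At some moment in a run one of tumbler_1, tumbler_2, tumbler_3, tumbler_4, box_lid may be knocked a few centimetres aside while the robot is not near it.
It also fails if it takes over 210 s, if anything falls off the work surface, if the arm or the gripper's body presses on something with over 40 N, if the wrist force passes 120 N, or if a joint passes its speed limit or range.

ROBOT

A 7-joint arm with a two-finger parallel gripper is mounted at the origin on a cart in front of the work surface, level with it; the furniture and walls round the work are solid. World frame = base frame: x ahead of the robot, y to its left, z up, the work surface at z = 0. Lengths are in m, angles in rad, forces in N, time in s.
With the tool pointing down it reaches from about 0.425 to 0.925 m from the base axis. Payload 6.8 kg.
Tool frame: the origin (TCP) lies midway between the tips of the shut fingers; the grasp point (between the pads) lies 19 mm behind it (grasp_offset is the distance from the TCP to the grasp point, in m); z points along the fingers, y is the line along which they close (so a half turn about z gives the same grasp; the last joint's range is limited). The gripper opens to 88 mm and grips with 3 to 60 N. Pads are 20 mm wide; open, the fingers measure 115 mm over their backs; the gripper's body (75 mm by 178 mm) begins 61 mm behind the grasp point.
Start: joints at [1.015, 0.477, 0.022, 1.555, -0.011, 1.109, -0.083], TCP at [0.292, -0.608, 0.223] pointing down, gripper open.
Joint ranges: [-2.96, 2.96], [-0.34, 2.1], [-1.41, 1.46], [0.24, 2.44], [-1.37, 4.51], [0.17, 1.92], [-2.96, 2.96]. Speed limits (rad/s): [2.39, 2.39, 3.14, 3.14, 3.14, 3.14, 3.14].

INTERFACE

Orientations are given as a rotation vector (axis times angle).
In Python, from cell import * gives the robot as it stands.
- The arm moves only by the tool play_rows, never from a script. Its argument "targets" is a list of rows, each an object with "angular": the turn, a rotation vector about the tool's x, y, z in degrees, a list of three; "translation": the shift along the tool's x, y, z in cm, a list of three; "gripper": the opening, from -1 (shut) to 1 (fully open), so that 0 is half open. In form: [{"angular": [ax, ay, az], "translation": [tx, ty, tz], "gripper": gripper}, ...]. A call has 1 to 10 rows; each row shifts and turns the commanded pose from where the row before left it, along the tool's axes as they then stand; what a row does not reach is not made up. A row lasts 1/10 s, in which the tool goes at most 50 mm and 8.59 degrees, less where a joint would pass 70% of its speed; a pose out of reach is approached as far as the arm can. A call is refused whole if a number of a shift passes 5 or a number of a turn 8.59, either way. A call with a gripper value outside its range is refused whole. The fingers move at their own pace and stop on an object; "grip_force" is the grip in N (left out, the last holds). Time passes only in rows, so rows that do not move let the fingers close. It gives the time, the measured TCP pose, the force, the opening and the grip force at its end, in the units of the state.
- get_state(): the state, without advancing time (a new reading comes with each control period).
- snapshot(name): name is "scene" or "top"; returns the picture (400x640x3 uint8, red, green, blue); there is no depth.
- camera_model(name): a dict with "K" (3x3 intrinsics, pixels), "extrinsics" (4x4, takes a point from camera to world coordinates). Camera axes: x right, y down, z forward; pixel columns grow to the right and rows downward; lengths in m; the calibration is good to about 2 mm. A picture is of the moment at which its call begins. camera_model takes no time and is no camera call.
- job_done(): hands the job in; it is judged then, once.
Trained networks look in the newest picture that a camera, given by its name, has taken for a name from the list of things; names that differ only in an ending like _2 or _b are one class to them, and where a whole thing is asked for, a point or a joint stands for the part that bears it (a point fixed in the world has none). Each returns a list of dicts, best first, with "conf" (0 to 1); they miss things now and then, are a little off and sometimes report something else, mostly with a low value. They report only what shows in the picture. A call takes as long as a camera call. They do not tell look-alikes from the thing itself.
- trace(camera, name): "mask" (400x640 bool, what is visible of it) and "rect" ([left, top, width, height] as shares, 0 to 1, of the picture: columns of its width, rows of its height, round what is visible of it).
- spot_point(camera, name): "centre" ([row, column] as shares, 0 to 1, of the picture: columns of its width, rows of its height: a listed point, or the origin of a listed thing).
The state is a dict: "time_s": time; "joint_positions": joint angles; "qvel": joint speeds; "effort": joint torques, N m; "position": TCP position; "orientation": TCP orientation; "wrist_force": force on the tool from outside, world axes, zero at the start; "wrist_torque": the same for the moment, N m; "gripper_width": finger opening in m; "grasp_force": force on a finger pad.
Only numpy, scipy, OpenCV 4.12 (cv2) and the standard library are available. Lean on these libraries where they do the work, as an engineer would, in place of code of your own. Each camera call takes 0.05 s, during which the arm holds its last target. There are 200 camera calls.

## Working session

There is one attempt and no reset: what is moved stays moved. The work goes in short steps, Python scripts to look and compute and a tool call to move; the robot and the scene stay as the last step left them, time stands still between calls to the robot, and variables do not carry over. Pictures are saved under pics/ and viewed, at most 14 in all, crops included, and the job is handed in when it is done.

Besides the shell and the picture viewer there is one more tool, called after "Emit:" by a JSON object that holds its "api" and its "payload". play_rows: Moves the arm, as the interface text tells. Its arguments: {"type":"object","properties":{"targets":{"type":"array"},"grip_force":{"type":"number"}},"required":["targets"]}

```bash
mkdir -p pics; ls; python3 - <<'E'
from cell import *
import cv2,numpy as np
s=get_state();print({k:np.round(v,3) for k,v in s.items()})
for n in ("scene","top"):
    im=snapshot(n);cv2.imwrite(f"pics/{n}0.png",im[:,:,::-1])
    c=camera_model(n);print(n,np.round(c["K"],1).tolist(),np.round(c["extrinsics"],3).tolist())
    for t in ("tumbler_1","box_lid","glass_box","mug","jug","sugar_bowl","lid_grip","box_mouth","box_stop","box_lip","box_floor"):
        for r in spot_point(n,t): print(n,t,round(r["conf"],2),np.round(np.array(r["centre"])*[400,640],1))
E
```

```text
pics
{'time_s': np.float64(0.0), 'joint_positions': array([ 1.015,  0.478,  0.022,  1.556, -0.011,  1.109, -0.083]), 'qvel': array([ 0.   ,  0.   , -0.001, -0.001, -0.   ,  0.002, -0.   ]), 'effort': array([ 1.0000e-03, -5.8285e+01,  1.5350e+00, -2.7261e+01, -5.4000e-02,
        1.7000e-02,  0.0000e+00]), 'position': array([ 0.292, -0.608,  0.222]), 'orientation': array([-3.061e+00, -6.970e-01,  1.000e-03]), 'wrist_force': array([ 0.242, -0.725,  0.404]), 'wrist_torque': array([ 0.021, -0.037, -0.   ]), 'grasp_force': np.float64(0.0), 'gripper_width': np.float64(0.088)}
scene [[400.2, 0.0, 320.4], [0.0, 400.2, 204.7], [0.0, 0.0, 1.0]] [[-0.521, -0.53, 0.669, -0.121], [-0.853, 0.337, -0.398, 0.599], [-0.014, -0.778, -0.628, 0.756], [0.0, 0.0, 0.0, 1.0]]
scene tumbler_1 0.87 [298.5 277.5]
scene tumbler_1 0.82 [248.3 295.2]
scene tumbler_1 0.71 [268.9 254.2]
scene tumbler_1 0.71 [330.3 202.6]
scene tumbler_1 0.63 [281.4 314.9]
scene tumbler_1 0.63 [332.6 246.7]
scene box_lid 0.65 [199.3 412.1]
scene glass_box 0.73 [230.1 398.1]
scene glass_box 0.67 [179.7 394.8]
scene mug 0.86 [295.2 20
[... 159 characters left out ...]
3 407.4]
scene box_stop 0.62 [204.  357.6]
scene box_lip 0.73 [177.  397.2]
top [[469.4, 0.0, 321.6], [0.0, 469.4, 197.0], [0.0, 0.0, 1.0]] [[-0.003, -0.991, 0.136, 0.349], [-1.0, 0.006, 0.024, 0.184], [-0.024, -0.136, -0.99, 1.644], [0.0, 0.0, 0.0, 1.0]]
top tumbler_1 0.76 [203.2 276.2]
top tumbler_1 0.7 [236.2 224.4]
top tumbler_1 0.66 [209.6 355.4]
top tumbler_1 0.65 [230.8 276.9]
top tumbler_1 0.61 [231.5 301.8]
top tumbler_1 0.59 [247.5 248.2]
top tumbler_1 0.53 [205.  304.5]
top box_lid 0.67 [225.2 394.1]
top box_lid 0.6 [157.9 349.1]
top mug 0.66 [204.7 237.6]
top lid_grip 0.82 [223.  393.9]
top lid_grip 0.49 [233.8 301.7]
top box_stop 0.67 [209.6 352.8]
top box_lip 0.67 [199.9 397.8]
```

```bash
python3 - <<'E'
import cv2
a=cv2.imread("pics/top0.png")[120:300,180:480];cv2.imwrite("pics/top0c.png",cv2.resize(a,(800,480),interpolation=cv2.INTER_CUBIC))
a=cv2.imread("pics/scene0.png")[140:400,160:500];cv2.imwrite("pics/scene0c.png",cv2.resize(a,None,fx=2.3,fy=2.3,interpolation=cv2.INTER_CUBIC))
E
```

```text
(no output)
```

View pics/top0c.png

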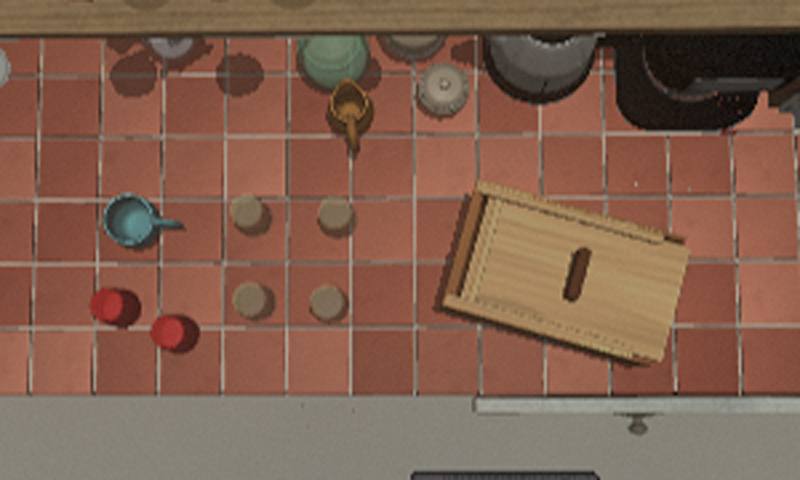

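View pics/scene0c.png

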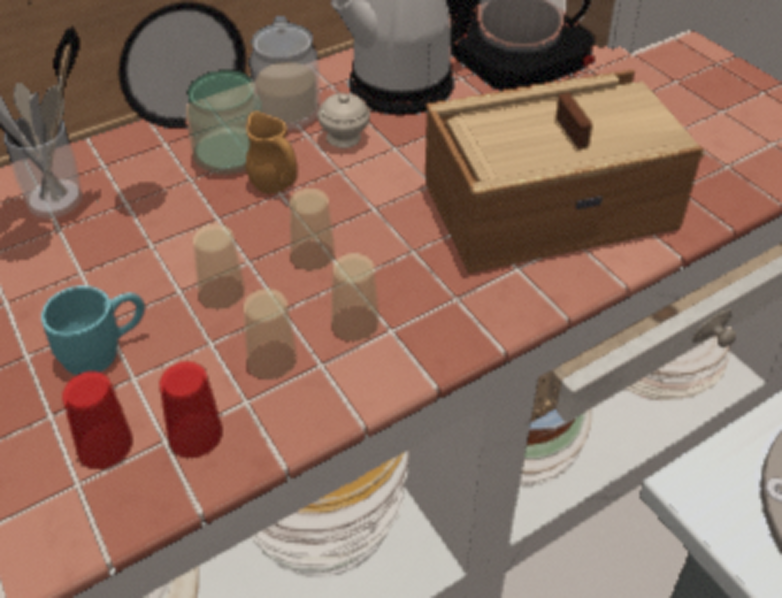

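View pics/top0.png

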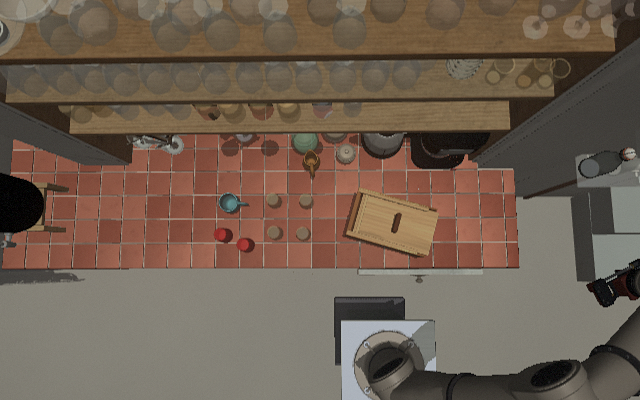

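Candidates for a tumbler, top image: four amber at (274,201), (305,201), (274,233) and (302,233). Two red look-alikes stand at (222,235) and (245,245), and the mug is at (229,203). I choose the four amber ones. The box sits at about (392,222) with its mouth to the right, and the stop is on the left.

```bash
cat > h.py <<'E'
from cell import *
import cv2,numpy as np
from scipy.optimize import least_squares
C={n:camera_model(n) for n in ("scene","top")}
def ray(n,uv):
    E=C[n]["extrinsics"];d=E[:3,:3]@np.linalg.solve(C[n]["K"],[uv[0],uv[1],1]);return E[:3,3],d
def at(n,uv,z):
    o,d=ray(n,uv);return (o+d*(z-o[2])/d[2])[:2]
def proj(n,P):
    E=C[n]["extrinsics"];p=(np.atleast_2d(P)-E[:3,3])@E[:3,:3];p=p@np.asarray(C[n]["K"]).T;return p[:,:2]/p[:,2:]
def spots(n,t,cmin=.4): return [(r["conf"],r["centre"][1]*640,r["centre"][0]*400) for r in spot_point(n,t) if r["conf"]>cmin]
E
python3 - <<'E'
from h import *
for n in C:
    im=snapshot(n)
    for c,u,v in spots(n,"tumbler_1"): print(n,round(c,2),round(u),round(v),im[int(v),int(u)],np.round(at(n,(u,v),0),3))
    for t,z in (("lid_grip",.13),("box_lip",.122),("box_stop",.111),("mug",0),("jug",0),("sugar_bowl",0)):
        for c,u,v in spots(n,t): print(n,t,round(c,2),np.round(at(n,(u,v),z),3))
    if n=="top":
        cv2.imwrite("pics/boxtop.png",cv2.resize(im[180:265,335:450,::-1],None,fx=6,fy=6,interpolation=cv2.INTER_CUBIC))
    else: cv2.imwrite("pics/boxscene.png",cv2.resize(im[160:265,340:475,::-1],None,fx=5.5,fy=5.5,interpolation=cv2.INTER_CUBIC))
print(at("top",(480,268),0),at("top",(517,220),0),at("top",(440,168),0),at("top",(480,133),.5))
E
```

```text
scene 0.88 244 330 [97 26 23] [0.404 0.486]
scene 0.82 314 280 [117  85  66] [0.443 0.286]
scene 0.72 254 269 [115  85  65] [0.556 0.396]
scene 0.71 279 296 [117  85  67] [0.445 0.38 ]
scene 0.62 296 249 [118  86  68] [0.56 0.27]
scene lid_grip 0.89 [ 0.466 -0.017]
scene box_lip 0.78 [ 0.548 -0.034]
scene box_stop 0.67 [0.507 0.124]
scene box_stop 0.42 [0.358 0.415]
scene box_stop 0.41 [0.392 0.078]
scene mug 0.84 [0.544 0.526]
scene mug 0.5 [ 0.473 -0.01 ]
scene jug 0.84 [0.68  0.265]
scene sugar_bowl 0.68 [0.726 0.134]
top 0.73 307 206 [112  83  63] [0.544 0.274]
top 0.71 276 235 [124 106  86] [0.441 0.385]
top 0.64 302 233 [122 105  86] [0.449 0.293]
top 0.6 277 199 [124 106  85] [0.568 0.383]
top 0.55 224 235 [165  61  53] [0.44  0.568]
top 0.54 247 247 [163  63  58] [0.4   0.486]
top lid_grip 0.63 [ 0.476 -0.027]
top lid_grip 0.42 [0.535 0.264]
top box_stop 0.69 [0.51 0.12]
top box_stop 0.47 [ 0.548 -0.037]
top mug 0.77 [0.56  0.514]
top jug 0.7 [0.556 0.391]
top jug 0.59 [0.678 0.241]
top sugar_bowl 0.76 [0.711 0.127]
[ 0.32527096 -0.32019881] [ 0.48994584 -0.45580069] [ 0.67596102 -0.19650076] [ 0.66418432 -0.18277865]
```

View pics/boxtop.png

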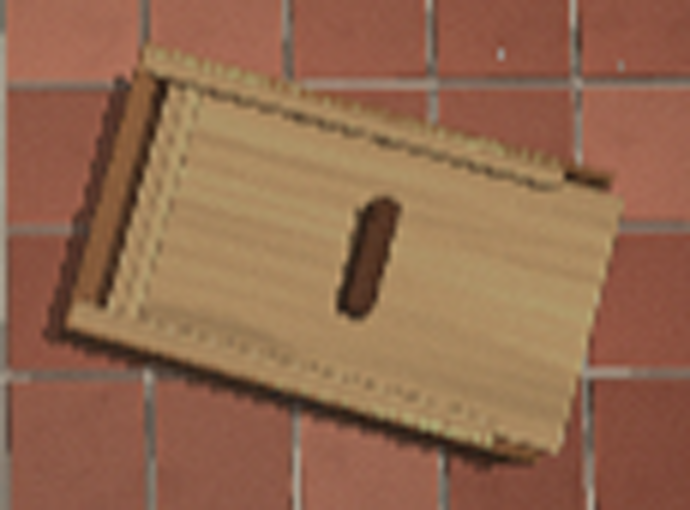

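View pics/boxscene.png

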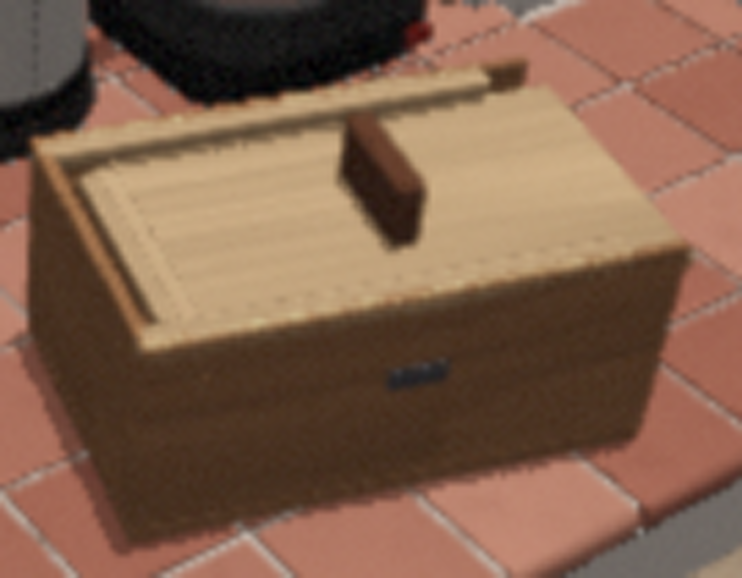

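```bash
python3 - <<'E'
from h import *
T=lambda x,y:np.array([335+x/6-.4,180+y/6-.4]); S=lambda x,y:np.array([340+x/5.5-.4,160+y/5.5-.4])
obs=[("top",T(147,50),(81,135,122)),("top",T(68,328),(-81,135,122)),("scene",S(32,143),(81,135,122)),("scene",S(143,352),(-81,135,122)),("scene",S(125,550),(-81,135,0)),("scene",S(638,437),(-81,-129,0)),("top",T(565,160),(81,-103,122))]
lid=[("top",T(622,200),(72,-128,108)),("top",T(556,452),(-72,-128,108)),("top",T(370,257),(0,0,144)),("scene",S(425,190),(-32,-8,144)),("scene",S(350,112),(32,8,144))]
def R(p,P,d=0):
    c,s=np.cos(p[2]),np.sin(p[2]);x,y,z=np.array(P)/1e3;y-=d
    return [p[0]+c*x-s*y,p[1]+s*x+c*y,z]
def f(p): return np.concatenate([proj(n,R(p,P))[0]-u for n,u,P in obs]+[proj(n,R(p,P,p[3]))[0]-u for n,u,P in lid])
r=least_squares(f,[.49,0,-.27,.01],loss="soft_l1",f_scale=1)
p=r.x;print(p,np.degrees(p[2]));print(np.round(r.fun if 0 else f(p).reshape(-1,2),1).tolist())
for n in("scene","top"):print(n,"grip",np.round(proj(n,R(p,(0,0,130),p[3])),1))
print("grip",R(p,(0,0,130),p[3]))
E
```

```text
[ 0.47499011 -0.00857813 -0.28303615  0.01025211] -16.21677710770311
[[-0.3, -1.0], [-0.5, 0.3], [-0.7, -0.3], [0.1, 0.3], [0.7, -0.1], [-0.1, 0.6], [0.9, 0.5], [0.3, -0.1], [0.4, 0.5], [0.1, -0.1], [0.2, -0.5], [-2.6, 0.5]]
scene grip [[408.  191.2]]
top grip [[395.8 222.6]]
grip [np.float64(0.4721269830918831), np.float64(-0.018422331409912784), np.float64(0.13)]
```

Emit:
{"api": "play_rows", "payload": {"targets": [{"angular": [0,0,-8],"translation": [0,0,0],"gripper": 1},{"angular": [0,0,-8],"translation": [0,0,0],"gripper": 1},{"angular": [0,0,-8],"translation": [0,0,0],"gripper": 1},{"angular": [0,0,-8],"translation": [0,0,0],"gripper": 1},{"angular": [0,0,-8],"translation": [0,0,0],"gripper": 1},{"angular": [0,0,-8],"translation": [0,0,0],"gripper": 1},{"angular": [0,0,-8],"translation": [0,0,0],"gripper": 1},{"angular": [0,0,-8],"translation": [0,0,0],"gripper": 1}]}}

```text
time_s: 2.8
position: [0.2922, -0.6085, 0.2227]
orientation: [2.222, 2.221, -0.0]
wrist_force: [0.1, -0.4, -0.4]
gripper_width: 0.0874
grasp_force: 0.0
```

```bash
cat > go.py <<'E'
# usage: go.py x y z yawdeg(of tool y) : remaining shift (cm, current tool axes), turn about tool z (deg)
import sys
from cell import *
import numpy as np
from scipy.spatial.transform import Rotation as R
s=get_state();q=R.from_rotvec(s["orientation"]);M=q.as_matrix()
y=np.degrees(np.arctan2(M[1,1],M[0,1]))
print("t",round(float(s["time_s"]),2),"pos",np.round(s["position"],4),"yaw_y",round(y,2),"tilt",np.round(M[:2,2],3),"F",np.round(s["wrist_force"],1),"w",round(float(s["gripper_width"]),4),"gf",round(float(s["grasp_force"]),1),"q",np.round(s["joint_positions"],2))
a=list(map(float,sys.argv[1:]))
if a:
    d=np.array(a[:3])-s["position"]
    turn=-((a[3]-y+180)%360-180)
    v=np.radians(a[3]);N=np.array([[np.sin(v),np.cos(v),0],[-np.cos(v),np.sin(v),0],[0,0,-1]]).T
    # tool x = y rotated +90 about world z (z down): x=(-sin,cos)?? check with det
    N=np.column_stack([np.cross([np.cos(v),np.sin(v),0],[0,0,-1]),[np.cos(v),np.sin(v),0],[0,0,-1]])
    print("now axes cm",np.round(M.T@d*100,2),"after-turn axes cm",np.round(N.T@d*100,2),"turn",round(turn,2))
    print("fix tilt deg (tool)",np.round(np.degrees((q.inv()*R.from_matrix(N)).as_rotvec()),2))
E
python3 go.py 0.472 -0.0184 0.222 73.8
```

```text
t 2.8 pos [ 0.2922 -0.6085  0.2227] yaw_y -0.02 tilt [-0. -0.] F [ 0.1 -0.4 -0.4] w 0.0874 gf 0.0 q [ 1.18  0.49 -0.22  1.54  0.11  1.12  0.94]
now axes cm [59.02 17.96  0.06] after-turn axes cm [-0.8  61.68  0.07] turn -73.82
fix tilt deg (tool) [ -0.     0.   -73.82]
```

Emit:
{"api": "play_rows", "payload": {"targets": [{"angular": [0,0,0],"translation": [4,1.2,0],"gripper": 1},{"angular": [0,0,0],"translation": [4,1.2,0],"gripper": 1},{"angular": [0,0,0],"translation": [4,1.2,0],"gripper": 1},{"angular": [0,0,0],"translation": [4,1.2,0],"gripper": 1},{"angular": [0,0,0],"translation": [4,1.2,0],"gripper": 1},{"angular": [0,0,0],"translation": [4,1.2,0],"gripper": 1},{"angular": [0,0,0],"translation": [4,1.2,0],"gripper": 1},{"angular": [0,0,0],"translation": [4,1.2,0],"gripper": 1},{"angular": [0,0,0],"translation": [4,1.2,0],"gripper": 1},{"angular": [0,0,0],"translation": [4,1.2,0],"gripper": 1}]}}

```text
time_s: 3.8
position: [0.415, -0.2077, 0.223]
orientation: [2.228, 2.214, 0.0]
wrist_force: [1.3, -0.2, -0.5]
gripper_width: 0.0877
grasp_force: 0.0
```

Emit:
{"api": "play_rows", "payload": {"targets": [{"angular": [0,0,0],"translation": [4,1.2,0],"gripper": 1},{"angular": [0,0,0],"translation": [4,1.2,0],"gripper": 1},{"angular": [0,0,0],"translation": [4,1.2,0],"gripper": 1},{"angular": [0,0,0],"translation": [4,1.2,0],"gripper": 1},{"angular": [0,0,-8],"translation": [0,0,0],"gripper": 1},{"angular": [0,0,-8],"translation": [0,0,0],"gripper": 1},{"angular": [0,0,-8],"translation": [0,0,0],"gripper": 1},{"angular": [0,0,-8],"translation": [0,0,0],"gripper": 1},{"angular": [0,0,-8],"translation": [0,0,0],"gripper": 1},{"angular": [0,0,-8],"translation": [0,0,0],"gripper": 1}]}}

```text
time_s: 4.8
position: [0.4637, -0.0495, 0.2228]
orientation: [1.126, 2.932, -0.0]
wrist_force: [0.6, 0.1, 0.0]
gripper_width: 0.0877
grasp_force: 0.0
```

Emit:
{"api": "play_rows", "payload": {"targets": [{"angular": [0,0,-8],"translation": [0,0,0],"gripper": 1},{"angular": [0,0,-8],"translation": [0,0,0],"gripper": 1},{"angular": [0,0,-8],"translation": [0,0,0],"gripper": 1},{"angular": [0,0,-1.8],"translation": [0,0,0],"gripper": 1},{"angular": [0,0,0],"translation": [0,0,0],"gripper": 1}]}}

```text
time_s: 5.3
position: [0.4637, -0.0496, 0.2228]
orientation: [0.452, 3.109, -0.0]
wrist_force: [0.5, -0.3, -0.7]
gripper_width: 0.0875
grasp_force: 0.0
```

```bash
python3 go.py 0.472 -0.0184 0.112 73.8
```

```text
t 5.3 pos [ 0.4637 -0.0496  0.2228] yaw_y 73.45 tilt [ 0. -0.] F [ 0.5 -0.3 -0.7] w 0.0875 gf 0.0 q [ 0.64  0.2  -0.75  2.    0.16  1.    1.1 ]
now axes cm [ 0.1   3.23 11.08] after-turn axes cm [ 0.07  3.23 11.08] turn -0.35
fix tilt deg (tool) [-0.    0.02 -0.35]
```

Emit:
{"api": "play_rows", "payload": {"targets": [{"angular": [0,0,-0.3],"translation": [0.1,3.2,0],"gripper": 1},{"angular": [0,0,0],"translation": [0,0,3],"gripper": 1},{"angular": [0,0,0],"translation": [0,0,3],"gripper": 1},{"angular": [0,0,0],"translation": [0,0,3],"gripper": 1},{"angular": [0,0,0],"translation": [0,0,1.9],"gripper": 1},{"angular": [0,0,0],"translation": [0,0,0],"gripper": 1}]}}

```text
time_s: 5.9
position: [0.4699, -0.0186, 0.1116]
orientation: [-0.444, -3.105, 0.0]
wrist_force: [0.2, 0.2, -0.0]
gripper_width: 0.0877
grasp_force: 0.0
```

Emit:
{"api": "play_rows", "payload": {"grip_force": 45, "targets": [{"angular": [0,0,0],"translation": [0,0,0],"gripper": -1},{"angular": [0,0,0],"translation": [0,0,0],"gripper": -1},{"angular": [0,0,0],"translation": [0,0,0],"gripper": -1},{"angular": [0,0,0],"translation": [0,0,0],"gripper": -1},{"angular": [0,0,0],"translation": [0,0,0],"gripper": -1},{"angular": [0,0,0],"translation": [0,0,0],"gripper": -1},{"angular": [0,0,0],"translation": [0,0,0],"gripper": -1},{"angular": [0,0,0],"translation": [0,0,0],"gripper": -1}]}}

```text
time_s: 6.7
position: [0.4718, -0.0185, 0.1137]
orientation: [-0.444, -3.11, 0.0]
wrist_force: [-0.1, -0.2, 0.3]
gripper_width: 0.0275
grasp_force: 0.0
```

```bash
python3 go.py 0.4025 -0.258 0.112 73.8
```

```text
t 6.7 pos [ 0.4718 -0.0185  0.1137] yaw_y 73.75 tilt [-0. -0.] F [-0.1 -0.2  0.3] w 0.0275 gf 0.0 q [ 0.5   0.38 -0.7   2.09  0.34  0.79  0.87]
now axes cm [ -0.05 -24.93   0.17] after-turn axes cm [ -0.03 -24.93   0.17] turn -0.05
fix tilt deg (tool) [-0.   -0.   -0.05]
```

Emit:
{"api": "play_rows", "payload": {"targets": [{"angular": [0,0,0],"translation": [0,0,0],"gripper": -1},{"angular": [0,0,0],"translation": [0,0,0],"gripper": -1},{"angular": [0,0,0],"translation": [0,0,0],"gripper": -1},{"angular": [0,0,0],"translation": [0,0,-0.15],"gripper": -1},{"angular": [0,0,0],"translation": [0,-1,0],"gripper": -1},{"angular": [0,0,0],"translation": [0,-1.5,0],"gripper": -1},{"angular": [0,0,0],"translation": [0,0,0],"gripper": -1}]}}

```text
time_s: 7.4
position: [0.4637, -0.0449, 0.1147]
orientation: [-0.448, -3.108, 0.002]
wrist_force: [0.8, -0.4, -2.7]
gripper_width: 0.0159
grasp_force: 45.0
```

```bash
python3 go.py 0.4025 -0.258 0.115 73.8
```

```text
t 7.4 pos [ 0.4637 -0.0449  0.1147] yaw_y 73.58 tilt [-0.002 -0.001] F [ 0.8 -0.4 -2.7] w 0.0159 gf 45.0 q [ 0.55  0.36 -0.7   2.1   0.33  0.78  0.93]
now axes cm [ -0.16 -22.17   0.  ] after-turn axes cm [ -0.07 -22.17  -0.03] turn -0.22
fix tilt deg (tool) [-0.09 -0.07 -0.22]
```

Emit:
{"api": "play_rows", "payload": {"targets": [{"angular": [0,0,0],"translation": [0,-2.2,0],"gripper": -1},{"angular": [0,0,0],"translation": [0,-2.2,0],"gripper": -1},{"angular": [0,0,0],"translation": [0,-2.2,0],"gripper": -1},{"angular": [0,0,0],"translation": [0,-2.2,0],"gripper": -1},{"angular": [0,0,0],"translation": [0,-2.2,0],"gripper": -1},{"angular": [0,0,0],"translation": [0,-2.2,0],"gripper": -1},{"angular": [0,0,0],"translation": [0,0,0],"gripper": -1}]}}

```text
time_s: 8.1
position: [0.4267, -0.172, 0.1149]
orientation: [-0.451, -3.108, 0.002]
wrist_force: [0.8, -0.2, -2.7]
gripper_width: 0.0159
grasp_force: 45.0
```

Emit:
{"api": "play_rows", "payload": {"targets": [{"angular": [0,0,0],"translation": [0,-2.4,0],"gripper": -1},{"angular": [0,0,0],"translation": [0,-2.4,0],"gripper": -1},{"angular": [0,0,0],"translation": [0,-2.4,0],"gripper": -1},{"angular": [0,0,0],"translation": [0,-2.4,0],"gripper": -1},{"angular": [0,0,0],"translation": [0,-1,0],"gripper": -1},{"angular": [0,0,0],"translation": [0,0,0],"gripper": -1}]}}

```text
time_s: 8.7
position: [0.3982, -0.2714, 0.1151]
orientation: [0.447, 3.11, 0.0]
wrist_force: [0.6, 0.2, -1.9]
gripper_width: 0.0155
grasp_force: 45.0
```

```bash
python3 go.py 0.49 -0.31 0.115 13.8; python3 - <<'E'
from h import *
cv2.imwrite("pics/lidout.png",cv2.resize(snapshot("scene")[100:400,250:640,::-1],None,fx=2,fy=2))
E
```

```text
t 8.7 pos [ 0.3982 -0.2714  0.1151] yaw_y 73.65 tilt [0. 0.] F [ 0.6  0.2 -1.9] w 0.0155 gf 45.0 q [ 0.99  0.37 -0.62  2.07  0.3   0.78  1.47]
now axes cm [-9.9  -1.12  0.01] after-turn axes cm [-5.94  8.    0.01] turn 59.85
fix tilt deg (tool) [ 2.000e-02 -0.000e+00  5.985e+01]
```

View pics/lidout.png

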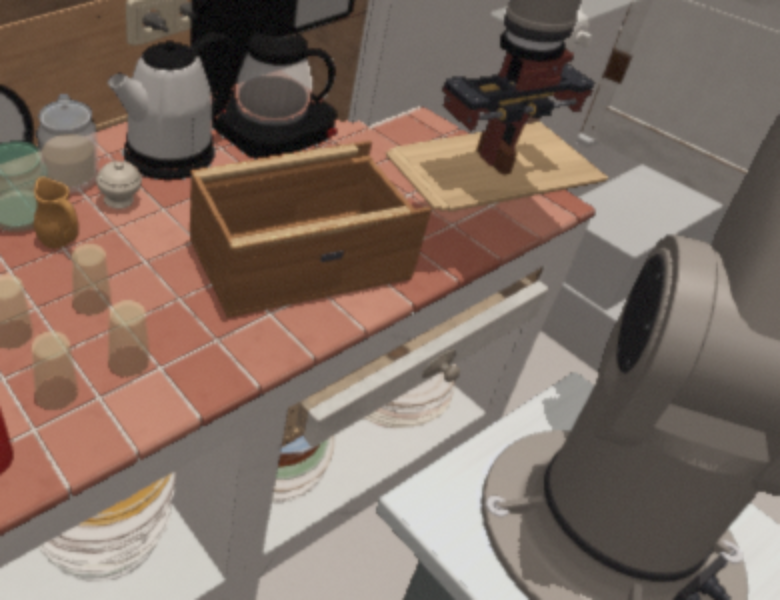

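Emit:
{"api": "play_rows", "payload": {"targets": [{"angular": [0,0,0],"translation": [0,0,-2.5],"gripper": -1},{"angular": [0,0,0],"translation": [0,0,-2.5],"gripper": -1},{"angular": [0,0,7.5],"translation": [0,0,0],"gripper": -1},{"angular": [0,0,7.5],"translation": [0,0,0],"gripper": -1},{"angular": [0,0,7.5],"translation": [0,0,0],"gripper": -1},{"angular": [0,0,7.5],"translation": [0,0,0],"gripper": -1},{"angular": [0,0,7.5],"translation": [0,0,0],"gripper": -1},{"angular": [0,0,7.5],"translation": [0,0,0],"gripper": -1},{"angular": [0,0,7.5],"translation": [0,0,0],"gripper": -1},{"angular": [0,0,7.5],"translation": [0,0,0],"gripper": -1}]}}

```text
time_s: 9.75
position: [0.3991, -0.2688, 0.1651]
orientation: [-1.942, -2.469, -0.001]
wrist_force: [-0.2, -0.2, -3.3]
gripper_width: 0.0153
grasp_force: 45.0
```

Emit:
{"api": "play_rows", "payload": {"targets": [{"angular": [0,0,0],"translation": [-1.5,2,0],"gripper": -1},{"angular": [0,0,0],"translation": [-1.5,2,0],"gripper": -1},{"angular": [0,0,0],"translation": [-1.5,2,0],"gripper": -1},{"angular": [0,0,0],"translation": [-1.5,2,0],"gripper": -1},{"angular": [0,0,0],"translation": [0,0,3],"gripper": -1},{"angular": [0,0,0],"translation": [0,0,3],"gripper": -1},{"angular": [0,0,0],"translation": [0,0,3],"gripper": -1},{"angular": [0,0,0],"translation": [0,0,3],"gripper": -1},{"angular": [0,0,0],"translation": [0,0,0],"gripper": -1}]}}

```text
time_s: 10.65
position: [0.4883, -0.3066, 0.0415]
orientation: [-1.931, -2.468, -0.0]
wrist_force: [-0.1, 1.0, -1.9]
gripper_width: 0.0158
grasp_force: 45.0
```

```bash
python3 go.py 0.49 -0.31 0.015 13.8
```

```text
t 10.65 pos [ 0.4883 -0.3066  0.0415] yaw_y 13.91 tilt [-0.006  0.005] F [-0.1  1.  -1.9] w 0.0158 gf 45.0 q [ 0.75  0.58 -0.38  1.9   0.31  0.72  0.43]
now axes cm [-0.39  0.1   2.65] after-turn axes cm [-0.38  0.09  2.65] turn 0.11
fix tilt deg (tool) [-0.27 -0.35  0.11]
```

Emit:
{"api": "play_rows", "payload": {"targets": [{"angular": [0,0,0],"translation": [0,0,1.2],"gripper": -1},{"angular": [0,0,0],"translation": [0,0,0.8],"gripper": -1},{"angular": [0,0,0],"translation": [0,0,0.4],"gripper": -1},{"angular": [0,0,0],"translation": [0,0,0.2],"gripper": -1},{"angular": [0,0,0],"translation": [0,0,0],"gripper": -1}]}}

```text
time_s: 11.15
position: [0.4904, -0.3104, 0.0195]
orientation: [1.939, 2.471, 0.0]
wrist_force: [-0.2, 0.6, -1.8]
gripper_width: 0.0157
grasp_force: 45.0
```

```bash
python3 go.py 0.49 -0.31 0.015 13.8
```

```text
t 11.15 pos [ 0.4904 -0.3104  0.0195] yaw_y 13.75 tilt [ 0. -0.] F [-0.2  0.6 -1.8] w 0.0157 gf 45.0 q [ 0.74  0.61 -0.37  1.91  0.34  0.68  0.41]
now axes cm [ 0.05 -0.03  0.45] after-turn axes cm [ 0.05 -0.03  0.45] turn -0.05
fix tilt deg (tool) [ 0.02  0.02 -0.05]
```

Emit:
{"api": "play_rows", "payload": {"targets": [{"angular": [0,0,0],"translation": [0,0,0.3],"gripper": -1},{"angular": [0,0,0],"translation": [0,0,0.2],"gripper": -1},{"angular": [0,0,0],"translation": [0,0,0.05],"gripper": -1},{"angular": [0,0,0],"translation": [0,0,0],"gripper": -1}]}}

```text
time_s: 11.55
position: [0.4902, -0.3103, 0.0137]
orientation: [1.939, 2.471, 0.0]
wrist_force: [0.0, 0.4, -2.1]
gripper_width: 0.0157
grasp_force: 45.0
```

Emit:
{"api": "play_rows", "payload": {"grip_force": 20, "targets": [{"angular": [0,0,0],"translation": [0,0,0],"gripper": 0},{"angular": [0,0,0],"translation": [0,0,0],"gripper": 0},{"angular": [0,0,0],"translation": [0,0,0],"gripper": 0},{"angular": [0,0,0],"translation": [0,0,0],"gripper": 0},{"angular": [0,0,0],"translation": [0,0,0],"gripper": 0}]}}

```text
time_s: 12.05
position: [0.4903, -0.3103, 0.0137]
orientation: [1.939, 2.471, 0.0]
wrist_force: [-0.6, 0.1, 0.4]
gripper_width: 0.0436
grasp_force: 0.0
```

Emit:
{"api": "play_rows", "payload": {"targets": [{"angular": [0,0,0],"translation": [0,0,-3],"gripper": 1},{"angular": [0,0,0],"translation": [0,0,-4],"gripper": 1},{"angular": [0,0,0],"translation": [0,0,-4],"gripper": 1},{"angular": [0,0,0],"translation": [0,0,-4.5],"gripper": 1},{"angular": [0,0,0],"translation": [0,0,-4.5],"gripper": 1},{"angular": [0,0,0],"translation": [0,0,-3],"gripper": 1}]}}

```text
time_s: 12.65
position: [0.4911, -0.3105, 0.2473]
orientation: [1.937, 2.469, 0.001]
wrist_force: [0.6, 0.0, 0.2]
gripper_width: 0.0867
grasp_force: 0.0
```

```bash
python3 go.py 0.45 0.29 0.245 -16.2; python3 - <<'E'
from h import *
for n in C:
    im=snapshot(n)
    for c,u,v in spots(n,"tumbler_1"): print(n,round(c,2),round(u),round(v),im[int(v),int(u)],np.round(at(n,(u,v),0),3))
    for c,u,v in spots(n,"lid_grip"): print(n,"grip",round(c,2),np.round(at(n,(u,v),.03),3))
E
```

```text
t 12.65 pos [ 0.4911 -0.3105  0.2473] yaw_y 13.76 tilt [ 0.003 -0.002] F [0.6 0.  0.2] w 0.0867 gf 0.0 q [ 0.82  0.34 -0.46  1.74  0.17  1.1   0.55]
now axes cm [59.3 10.3  0.1] after-turn axes cm [ 56.52 -20.7    0.23] turn 29.96
fix tilt deg (tool) [ 0.19  0.11 29.96]
scene 0.97 316 280 [120  88  69] [0.44  0.281]
scene 0.87 278 299 [118  86  69] [0.439 0.385]
scene 0.87 296 250 [121  89  69] [0.556 0.275]
scene 0.81 247 329 [99 25 24] [0.402 0.479]
scene 0.72 203 332 [101  25  24] [0.446 0.563]
scene 0.69 255 269 [119  88  69] [0.554 0.392]
scene grip 0.78 [ 0.487 -0.312]
top 0.77 223 237 [169  58  53] [0.437 0.571]
top 0.7 302 233 [131 113  91] [0.447 0.292]
top 0.68 273 232 [130 110  89] [0.452 0.394]
top 0.52 247 245 [174  68  61] [0.408 0.483]
top 0.49 275 203 [132 111  87] [0.553 0.389]
top 0.47 306 205 [114  89  61] [0.546 0.278]
top grip 0.7 [ 0.488 -0.317]
```

```bash
cat > tum.py <<'E'
from h import *
a=np.linspace(0,2*np.pi,48)
cyl=np.array([[.026*np.cos(t),.026*np.sin(t),z] for z in (0,.084) for t in a])
def bb(n,p,z0=0):
    q=proj(n,cyl+[p[0],p[1],z0]);return np.r_[q.min(0),q.max(0)]
def measure(z0=0,show=1):
    obs=[]
    for n in C:
        im=snapshot(n)
        for r in trace(n,"tumbler_1"):
            if r["conf"]<.35: continue
            m=r["mask"];ys,xs=np.nonzero(m)
            if len(xs)<60: continue
            c=im[m].mean(0)
            b=np.array([xs.min(),ys.min(),xs.max()+1,ys.max()+1])-.5
            g=at(n,((b[0]+b[2])/2,(b[1]+b[3])/2),z0+.042)
            f=least_squares(lambda p:bb(n,p,z0)-b,g,loss="soft_l1")
            obs.append((n,f.x,c[0]>2*c[1],b,r["conf"],np.abs(bb(n,f.x,z0)-b).max()))
    out=[]
    for o in obs:
        for g in out:
            if np.hypot(*(g[0][1]-o[1]))<.04: g.append(o);break
        else: out.append([o])
    for g in out:
        f=least_squares(lambda p:np.concatenate([bb(o[0],p,z0)-o[3] for o in g]),g[0][1],loss="soft_l1")
        if show: print("RED" if g[0][2] else "amber",np.round(f.x,4),[(o[0],round(o[4],2),np.round(o[1],3).tolist(),round(o[5],1)) for o in g])
if __name__=="__main__":
    import sys; measure(float(sys.argv[1]) if len(sys.argv)>1 else 0)
E
python3 tum.py
```

```text
amber [0.4448 0.3805] [('scene', 0.97, [0.445, 0.38], np.float64(1.0)), ('top', 0.51, [0.445, 0.381], np.float64(0.9))]
amber [0.4427 0.2841] [('scene', 0.97, [0.444, 0.283], np.float64(2.1)), ('top', 0.62, [0.443, 0.285], np.float64(1.4))]
RED [0.4369 0.5576] [('scene', 0.93, [0.436, 0.557], np.float64(1.9)), ('top', 0.55, [0.437, 0.559], np.float64(0.9))]
RED [0.4043 0.482 ] [('scene', 0.83, [0.404, 0.482], np.float64(1.7)), ('top', 0.57, [0.405, 0.483], np.float64(1.5))]
amber [0.5528 0.275 ] [('scene', 0.72, [0.553, 0.275], np.float64(1.0)), ('top', 0.71, [0.553, 0.275], np.float64(1.1))]
amber [0.557  0.3856] [('scene', 0.56, [0.557, 0.384], np.float64(1.2)), ('top', 0.69, [0.557, 0.387], np.float64(1.1))]
```

Emit:
{"api": "play_rows", "payload": {"targets": [{"angular": [0,0,7.5],"translation": [0,0,0],"gripper": 1},{"angular": [0,0,7.5],"translation": [0,0,0],"gripper": 1},{"angular": [0,0,7.5],"translation": [0,0,0],"gripper": 1},{"angular": [0,0,7.5],"translation": [0,0,0],"gripper": 1},{"angular": [0,0,0],"translation": [0,0,0],"gripper": 1}]}}

```text
time_s: 13.65
position: [0.49, -0.3101, 0.243]
orientation: [-2.513, -1.884, 0.001]
wrist_force: [0.3, 1.0, 0.4]
gripper_width: 0.0878
grasp_force: 0.0
```

```bash
python3 go.py 0.443 0.287 0.19 -16.2
```

```text
t 13.65 pos [ 0.49   -0.3101  0.243 ] yaw_y -16.3 tilt [-0.001  0.   ] F [0.3 1.  0.4] w 0.0878 gf 0.0 q [ 0.75  0.33 -0.37  1.74  0.13  1.09  0.06]
now axes cm [ 55.99 -21.26   5.33] after-turn axes cm [ 56.02 -21.17   5.3 ] turn -0.1
fix tilt deg (tool) [-0.06 -0.01 -0.1 ]
```

Emit:
{"api": "play_rows", "payload": {"targets": [{"angular": [0,0,0],"translation": [4,-1.5,0],"gripper": 1},{"angular": [0,0,0],"translation": [4,-1.5,0],"gripper": 1},{"angular": [0,0,0],"translation": [4,-1.5,0],"gripper": 1},{"angular": [0,0,0],"translation": [4,-1.5,0],"gripper": 1},{"angular": [0,0,0],"translation": [4,-1.5,0],"gripper": 1},{"angular": [0,0,0],"translation": [4,-1.5,0],"gripper": 1},{"angular": [0,0,0],"translation": [4,-1.5,0],"gripper": 1},{"angular": [0,0,0],"translation": [4,-1.5,0],"gripper": 1},{"angular": [0,0,0],"translation": [4,-1.5,0],"gripper": 1},{"angular": [0,0,0],"translation": [4,-1.5,0],"gripper": 1}]}}

```text
time_s: 14.65
position: [0.4576, 0.1173, 0.2436]
orientation: [2.509, 1.89, -0.0]
wrist_force: [-0.3, -0.1, 0.8]
gripper_width: 0.0879
grasp_force: 0.0
```

Emit:
{"api": "play_rows", "payload": {"targets": [{"angular": [0,0,0],"translation": [4,-1.5,0],"gripper": 1},{"angular": [0,0,0],"translation": [4,-1.5,0],"gripper": 1},{"angular": [0,0,0],"translation": [4,-1.6,0],"gripper": 1},{"angular": [0,0,0],"translation": [4,-1.6,0],"gripper": 1},{"angular": [0,0,0],"translation": [0,0,2.5],"gripper": 1},{"angular": [0,0,0],"translation": [0,0,2.5],"gripper": 1},{"angular": [0,0,0],"translation": [0,0,0],"gripper": 1}]}}

```text
time_s: 15.35
position: [0.4414, 0.2854, 0.1905]
orientation: [-2.509, -1.89, 0.01]
wrist_force: [-0.0, -0.8, 0.9]
gripper_width: 0.0877
grasp_force: 0.0
```

```bash
python3 go.py 0.443 0.284 0.049 -16.2
```

```text
t 15.35 pos [0.4414 0.2854 0.1905] yaw_y -16.01 tilt [-0.005 -0.003] F [-0.  -0.8  0.9] w 0.0877 gf 0.0 q [-0.1   0.36 -0.72  1.9   0.28  0.99 -1.22]
now axes cm [-0.02  0.25 14.15] after-turn axes cm [-0.09  0.19 14.15] turn 0.19
fix tilt deg (tool) [-0.25  0.26  0.19]
```

Emit:
{"api": "play_rows", "payload": {"targets": [{"angular": [0,0,0.2],"translation": [0,0.1,3.5],"gripper": 1},{"angular": [0,0,0],"translation": [0,0,3.5],"gripper": 1},{"angular": [0,0,0],"translation": [0,0,3.5],"gripper": 1},{"angular": [0,0,0],"translation": [0,0,3.6],"gripper": 1},{"angular": [0,0,0],"translation": [0,0,0],"gripper": 1},{"angular": [0,0,0],"translation": [0,0,0],"gripper": -1},{"angular": [0,0,0],"translation": [0,0,0],"gripper": -1},{"angular": [0,0,0],"translation": [0,0,0],"gripper": -1},{"angular": [0,0,0],"translation": [0,0,0],"gripper": -1},{"angular": [0,0,0],"translation": [0,0,0],"gripper": -1}]}}

```text
time_s: 16.35
position: [0.4448, 0.2866, 0.0535]
orientation: [2.516, 1.881, 0.002]
wrist_force: [0.2, 0.3, 0.0]
gripper_width: 0.0512
grasp_force: 0.0
```

Emit:
{"api": "play_rows", "payload": {"targets": [{"angular": [0,0,0],"translation": [0,0,0],"gripper": -1},{"angular": [0,0,0],"translation": [0,0,0],"gripper": -1},{"angular": [0,0,0],"translation": [0,0,0],"gripper": -1}]}}

```text
time_s: 16.65
position: [0.4445, 0.2866, 0.0531]
orientation: [2.516, 1.881, 0.001]
wrist_force: [-1.7, -1.1, 6.0]
gripper_width: 0.0442
grasp_force: 20.1
```

```bash
python3 go.py 0.5001 0.0778 0.22 -16.2
```

```text
t 16.65 pos [0.4445 0.2866 0.0531] yaw_y -16.44 tilt [0.001 0.   ] F [-1.7 -1.1  6. ] w 0.0442 gf 20.1 q [-0.2   0.55 -0.61  2.01  0.46  0.73 -1.39]
now axes cm [-18.45  11.25 -16.69] after-turn axes cm [-18.5   11.17 -16.69] turn -0.24
fix tilt deg (tool) [ 0.03 -0.01 -0.24]
```

```bash
python3 tum.py; python3 - <<'E'
from h import *
cv2.imwrite("pics/g1.png",cv2.resize(snapshot("scene")[180:370,180:360,::-1],None,fx=3,fy=3))
E
```

```text
amber [0.552  0.2769] [('scene', 0.87, [0.552, 0.277], np.float64(3.0))]
amber [0.445  0.3814] [('scene', 0.86, [0.445, 0.38], np.float64(1.5)), ('top', 0.39, [0.445, 0.387], np.float64(3.9))]
amber [0.4365 0.2871] [('scene', 0.72, [0.437, 0.287], np.float64(7.5))]
amber [0.5565 0.3847] [('scene', 0.68, [0.557, 0.385], np.float64(1.9))]
RED [0.4383 0.5588] [('scene', 0.65, [0.437, 0.558], np.float64(1.9)), ('top', 0.73, [0.439, 0.559], np.float64(0.9))]
RED [0.4043 0.4816] [('scene', 0.59, [0.404, 0.482], np.float64(1.7)), ('top', 0.58, [0.405, 0.481], np.float64(0.9))]
```

View pics/g1.png

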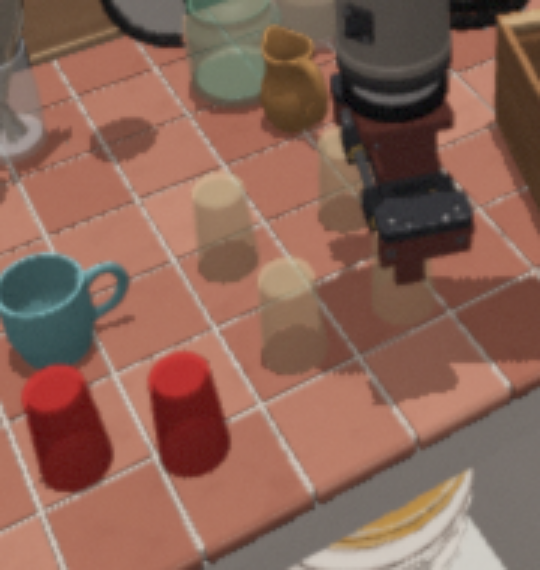

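The picture shows the glass at crop (400,290) upright between the fingers. The glasses taper a little, so an opening of 44 mm near the top is normal.

Emit:
{"api": "play_rows", "payload": {"targets": [{"angular": [0,0,0],"translation": [0,0,-1],"gripper": -1},{"angular": [0,0,0],"translation": [0,0,-3],"gripper": -1},{"angular": [0,0,0],"translation": [0,0,-4],"gripper": -1},{"angular": [0,0,0],"translation": [0,0,-4],"gripper": -1},{"angular": [0,0,0],"translation": [0,0,-4],"gripper": -1},{"angular": [0,0,0],"translation": [0,0,0],"gripper": -1}]}}

```text
time_s: 17.5
position: [0.4463, 0.2888, 0.2182]
orientation: [2.515, 1.881, 0.014]
wrist_force: [0.2, 0.8, -1.6]
gripper_width: 0.0441
grasp_force: 19.9
```

```bash
python3 go.py 0.5001 0.0778 0.215 -16.2
```

```text
t 17.5 pos [0.4463 0.2888 0.2182] yaw_y -16.43 tilt [0.008 0.005] F [ 0.2  0.8 -1.6] w 0.0441 gf 19.9 q [-0.08  0.33 -0.74  1.87  0.26  1.03 -1.21]
now axes cm [-18.72  11.12   0.26] after-turn axes cm [-18.76  11.05   0.32] turn -0.23
fix tilt deg (tool) [ 0.35 -0.39 -0.23]
```

Emit:
{"api": "play_rows", "payload": {"targets": [{"angular": [0,0,0],"translation": [-3,1.8,0],"gripper": -1},{"angular": [0,0,0],"translation": [-4,2.4,0],"gripper": -1},{"angular": [0,0,0],"translation": [-4,2.4,0],"gripper": -1},{"angular": [0,0,0],"translation": [-4,2.4,0],"gripper": -1},{"angular": [0,0,0],"translation": [-3.5,2.1,0],"gripper": -1},{"angular": [0,0,0],"translation": [0,0,0],"gripper": -1},{"angular": [0,0,0],"translation": [0,0,0],"gripper": -1}]}}

```text
time_s: 18.2
position: [0.4978, 0.0766, 0.2118]
orientation: [-2.518, -1.877, 0.002]
wrist_force: [-0.1, 0.9, -1.4]
gripper_width: 0.0447
grasp_force: 19.9
```

```bash
python3 go.py 0.5001 0.0778 0.064 -16.2
```

```text
t 18.2 pos [0.4978 0.0766 0.2118] yaw_y -16.58 tilt [-0.002 -0.   ] F [-0.1  0.9 -1.4] w 0.0447 gf 19.9 q [ 0.29  0.27 -0.66  1.93  0.2   1.   -0.75]
now axes cm [ 0.19  0.21 14.78] after-turn axes cm [ 0.18  0.19 14.78] turn -0.38
fix tilt deg (tool) [-0.09  0.03 -0.38]
```

Emit:
{"api": "play_rows", "payload": {"targets": [{"angular": [0,0,-0.4],"translation": [0.2,0.2,3],"gripper": -1},{"angular": [0,0,0],"translation": [0,0,3],"gripper": -1},{"angular": [0,0,0],"translation": [0,0,3],"gripper": -1},{"angular": [0,0,0],"translation": [0,0,3],"gripper": -1},{"angular": [0,0,0],"translation": [0,0,1.8],"gripper": -1},{"angular": [0,0,0],"translation": [0,0,0.6],"gripper": -1},{"angular": [0,0,0],"translation": [0,0,0],"gripper": -1},{"angular": [0,0,0],"translation": [0,0,0],"gripper": -1}]}}

```text
time_s: 19.0
position: [0.5013, 0.0799, 0.0695]
orientation: [2.508, 1.891, 0.002]
wrist_force: [0.8, -0.3, -1.0]
gripper_width: 0.0446
grasp_force: 19.9
```

```bash
python3 go.py 0.5001 0.0778 0.064 -16.2
```

```text
t 19.0 pos [0.5013 0.0799 0.0695] yaw_y -15.98 tilt [0.001 0.001] F [ 0.8 -0.3 -1. ] w 0.0446 gf 19.9 q [ 0.18  0.48 -0.57  2.05  0.39  0.72 -0.91]
now axes cm [-0.24 -0.06  0.55] after-turn axes cm [-0.24 -0.06  0.55] turn 0.22
fix tilt deg (tool) [ 0.06 -0.05  0.22]
```

Emit:
{"api": "play_rows", "payload": {"targets": [{"angular": [0,0,0],"translation": [0,0,0.3],"gripper": -1},{"angular": [0,0,0],"translation": [0,0,0.2],"gripper": -1},{"angular": [0,0,0],"translation": [0,0,0.1],"gripper": -1},{"angular": [0,0,0],"translation": [0,0,0],"gripper": -1}]}}

```text
time_s: 19.4
position: [0.5011, 0.0789, 0.0631]
orientation: [2.509, 1.889, 0.001]
wrist_force: [-1.0, 0.4, 2.4]
gripper_width: 0.0449
grasp_force: 20.0
```

Emit:
{"api": "play_rows", "payload": {"targets": [{"angular": [0,0,0],"translation": [0,0,0],"gripper": 0.6},{"angular": [0,0,0],"translation": [0,0,0],"gripper": 0.6},{"angular": [0,0,0],"translation": [0,0,0],"gripper": 0.6},{"angular": [0,0,0],"translation": [0,0,0],"gripper": 0.6},{"angular": [0,0,0],"translation": [0,0,0],"gripper": 0.6}]}}

```text
time_s: 19.9
position: [0.5008, 0.0789, 0.0626]
orientation: [-2.51, -1.89, -0.0]
wrist_force: [0.7, 0.2, 0.8]
gripper_width: 0.0701
grasp_force: 0.0
```

Emit:
{"api": "play_rows", "payload": {"targets": [{"angular": [0,0,0],"translation": [0,0,-2],"gripper": 0.6},{"angular": [0,0,0],"translation": [0,0,-3],"gripper": 0.6},{"angular": [0,0,0],"translation": [0,0,-4],"gripper": 0.6},{"angular": [0,0,0],"translation": [0,0,-3],"gripper": 0.6},{"angular": [0,0,0],"translation": [0,0,-2],"gripper": 1},{"angular": [0,0,0],"translation": [0,0,0],"gripper": 1}]}}

```text
time_s: 20.5
position: [0.5026, 0.0795, 0.2054]
orientation: [2.508, 1.888, 0.007]
wrist_force: [0.2, -0.0, 0.3]
gripper_width: 0.083
grasp_force: 0.0
```

```bash
python3 tum.py; python3 go.py 0.5525 0.276 0.205 -16.2
```

```text
amber [0.5565 0.3858] [('scene', 0.88, [0.557, 0.385], np.float64(1.9)), ('top', 0.53, [0.557, 0.387], np.float64(1.1))]
RED [0.4043 0.4816] [('scene', 0.84, [0.404, 0.482], np.float64(1.7)), ('top', 0.69, [0.405, 0.481], np.float64(0.9))]
amber [0.4449 0.3808] [('scene', 0.78, [0.445, 0.38], np.float64(1.5)), ('top', 0.57, [0.445, 0.381], np.float64(0.9))]
RED [0.4377 0.5596] [('scene', 0.71, [0.438, 0.558], np.float64(1.3)), ('top', 0.69, [0.437, 0.561], np.float64(0.4))]
amber [0.5698 0.0214] [('scene', 0.57, [0.57, 0.021], np.float64(17.8))]
amber [0.5543 0.2754] [('top', 0.46, [0.554, 0.275], np.float64(1.6))]
t 20.7 pos [0.5    0.0786 0.2014] yaw_y -16.05 tilt [-0.002 -0.   ] F [0.  0.5 0.3] w 0.0876 gf 0.0 q [ 0.28  0.29 -0.66  1.94  0.21  0.98 -0.76]
now axes cm [20.43 -0.41 -0.38] after-turn axes cm [20.43 -0.47 -0.36] turn 0.15
fix tilt deg (tool) [-0.11  0.05  0.16]
```

Emit:
{"api": "play_rows", "payload": {"targets": [{"angular": [0,0,0],"translation": [4,0,0],"gripper": 1},{"angular": [0,0,0],"translation": [4,0,0],"gripper": 1},{"angular": [0,0,0],"translation": [4,0,0],"gripper": 1},{"angular": [0,0,0],"translation": [4,-0.2,0],"gripper": 1},{"angular": [0,0,0.2],"translation": [4.4,-0.1,0],"gripper": 1},{"angular": [0,0,0],"translation": [0,0,0],"gripper": 1},{"angular": [0,0,0],"translation": [0,0,0],"gripper": 1}]}}

```text
time_s: 21.4
position: [0.5533, 0.2766, 0.2008]
orientation: [-2.51, -1.888, 0.004]
wrist_force: [-0.0, -1.5, 0.8]
gripper_width: 0.088
grasp_force: 0.0
```

```bash
python3 go.py 0.5535 0.2755 0.051 -16.2
```

```text
t 21.4 pos [0.5533 0.2766 0.2008] yaw_y -16.1 tilt [-0.003 -0.001] F [-0.  -1.5  0.8] w 0.088 gf 0.0 q [-0.08  0.49 -0.66  1.68  0.33  1.09 -1.12]
now axes cm [-0.08  0.09 14.98] after-turn axes cm [-0.1   0.05 14.98] turn 0.1
fix tilt deg (tool) [-0.15  0.09  0.1 ]
```

Emit:
{"api": "play_rows", "payload": {"targets": [{"angular": [0,0,0],"translation": [0,0,3.5],"gripper": 1},{"angular": [0,0,0],"translation": [0,0,4],"gripper": 1},{"angular": [0,0,0],"translation": [0,0,4],"gripper": 1},{"angular": [0,0,0],"translation": [0,0,3.5],"gripper": 1},{"angular": [0,0,0],"translation": [0,0,0],"gripper": 1},{"angular": [0,0,0],"translation": [0,0,0],"gripper": -1},{"angular": [0,0,0],"translation": [0,0,0],"gripper": -1},{"angular": [0,0,0],"translation": [0,0,0],"gripper": -1},{"angular": [0,0,0],"translation": [0,0,0],"gripper": -1},{"angular": [0,0,0],"translation": [0,0,0],"gripper": -1}]}}

```text
time_s: 22.4
position: [0.5548, 0.2759, 0.0536]
orientation: [2.513, 1.885, 0.002]
wrist_force: [0.0, 0.6, 0.1]
gripper_width: 0.0511
grasp_force: 0.0
```

Emit:
{"api": "play_rows", "payload": {"targets": [{"angular": [0,0,0],"translation": [0,0,0],"gripper": -1},{"angular": [0,0,0],"translation": [0,0,0],"gripper": -1},{"angular": [0,0,0],"translation": [0,0,0],"gripper": -1},{"angular": [0,0,0],"translation": [0,0,0],"gripper": -1}]}}

```text
time_s: 22.8
position: [0.5549, 0.2759, 0.0533]
orientation: [2.513, 1.885, 0.002]
wrist_force: [0.5, -1.3, 6.0]
gripper_width: 0.0444
grasp_force: 20.1
```

Emit:
{"api": "play_rows", "payload": {"targets": [{"angular": [0,0,0],"translation": [0,0,-1],"gripper": -1},{"angular": [0,0,0],"translation": [0,0,-3],"gripper": -1},{"angular": [0,0,0],"translation": [0,0,-4],"gripper": -1},{"angular": [0,0,0],"translation": [0,0,-4],"gripper": -1},{"angular": [0,0,0],"translation": [0,0,-4],"gripper": -1},{"angular": [0,0,0],"translation": [0,0,0],"gripper": -1}]}}

```text
time_s: 23.4
position: [0.5564, 0.2781, 0.2188]
orientation: [2.512, 1.885, 0.014]
wrist_force: [0.2, 0.6, -1.9]
gripper_width: 0.0444
grasp_force: 19.9
```

```bash
python3 go.py 0.4834 0.0202 0.215 -16.2
```

```text
t 23.4 pos [0.5564 0.2781 0.2188] yaw_y -16.23 tilt [0.008 0.005] F [ 0.2  0.6 -1.9] w 0.0444 gf 19.9 q [-0.07  0.47 -0.67  1.66  0.32  1.11 -1.11]
now axes cm [-26.81   0.2    0.2 ] after-turn axes cm [-26.8    0.19   0.38] turn -0.03
fix tilt deg (tool) [ 0.36 -0.39 -0.03]
```

Emit:
{"api": "play_rows", "payload": {"targets": [{"angular": [0,0,0],"translation": [-3,0,0],"gripper": -1},{"angular": [0,0,0],"translation": [-4,0,0],"gripper": -1},{"angular": [0,0,0],"translation": [-4,0,0],"gripper": -1},{"angular": [0,0,0],"translation": [-4,0.1,0],"gripper": -1},{"angular": [0,0,0],"translation": [-4,0.1,0],"gripper": -1},{"angular": [0,0,0],"translation": [-4,0,0],"gripper": -1},{"angular": [0,0,0],"translation": [-3.6,0,0],"gripper": -1},{"angular": [0,0,0],"translation": [0,0,0],"gripper": -1},{"angular": [0,0,0],"translation": [0,0,0],"gripper": -1}]}}

```text
time_s: 24.3
position: [0.4811, 0.0192, 0.2122]
orientation: [-2.514, -1.883, 0.001]
wrist_force: [-0.3, 0.3, -1.0]
gripper_width: 0.0446
grasp_force: 19.9
```

```bash
python3 go.py 0.4834 0.0202 0.063 -16.2
```

```text
t 24.3 pos [0.4811 0.0192 0.2122] yaw_y -16.35 tilt [-0.001 -0.   ] F [-0.3  0.3 -1. ] w 0.0446 gf 19.9 q [ 0.41  0.23 -0.66  1.98  0.17  0.98 -0.62]
now axes cm [ 0.16  0.2  14.92] after-turn axes cm [ 0.16  0.19 14.92] turn -0.15
fix tilt deg (tool) [-0.06  0.02 -0.15]
```

Emit:
{"api": "play_rows", "payload": {"targets": [{"angular": [0,0,0],"translation": [0,0.2,3],"gripper": -1},{"angular": [0,0,0],"translation": [0,0,3],"gripper": -1},{"angular": [0,0,0],"translation": [0,0,3],"gripper": -1},{"angular": [0,0,0],"translation": [0,0,3],"gripper": -1},{"angular": [0,0,0],"translation": [0,0,1.8],"gripper": -1},{"angular": [0,0,0],"translation": [0,0,0.6],"gripper": -1},{"angular": [0,0,0],"translation": [0,0,0.3],"gripper": -1},{"angular": [0,0,0],"translation": [0,0,0.2],"gripper": -1},{"angular": [0,0,0],"translation": [0,0,0.1],"gripper": -1},{"angular": [0,0,0],"translation": [0,0,0],"gripper": -1}]}}

```text
time_s: 25.3
position: [0.4843, 0.0193, 0.0633]
orientation: [2.512, 1.885, 0.002]
wrist_force: [-1.3, 0.3, -1.4]
gripper_width: 0.0447
grasp_force: 19.9
```

```bash
python3 go.py 0.4834 0.0202 0.063 -16.2
```

```text
t 25.3 pos [0.4843 0.0193 0.0633] yaw_y -16.25 tilt [ 0.001 -0.   ] F [-1.3  0.3 -1.4] w 0.0447 gf 19.9 q [ 0.3   0.46 -0.56  2.1   0.38  0.68 -0.81]
now axes cm [ 0.06 -0.11  0.03] after-turn axes cm [ 0.06 -0.11  0.03] turn -0.05
fix tilt deg (tool) [ 0.07 -0.02 -0.05]
```

Next glass: D (0.557, 0.386).

Emit:
{"api": "play_rows", "payload": {"targets": [{"angular": [0,0,0],"translation": [0,0,0.1],"gripper": -1},{"angular": [0,0,0],"translation": [0,0,0],"gripper": -1},{"angular": [0,0,0],"translation": [0,0,0],"gripper": 0.6},{"angular": [0,0,0],"translation": [0,0,0],"gripper": 0.6},{"angular": [0,0,0],"translation": [0,0,0],"gripper": 0.6},{"angular": [0,0,0],"translation": [0,0,0],"gripper": 0.6},{"angular": [0,0,0],"translation": [0,0,0],"gripper": 0.6}]}}

```text
time_s: 26.0
position: [0.4838, 0.0192, 0.0616]
orientation: [-2.513, -1.885, 0.0]
wrist_force: [-0.7, 0.4, -0.0]
gripper_width: 0.0703
grasp_force: 0.0
```

Emit:
{"api": "play_rows", "payload": {"targets": [{"angular": [0,0,0],"translation": [0,0,-2],"gripper": 0.6},{"angular": [0,0,0],"translation": [0,0,-3],"gripper": 0.6},{"angular": [0,0,0],"translation": [0,0,-4],"gripper": 0.6},{"angular": [0,0,0],"translation": [0,0,-3],"gripper": 0.6},{"angular": [0,0,0],"translation": [0,0,-2],"gripper": 1},{"angular": [0,0,0],"translation": [0,0,0],"gripper": 1}]}}

```text
time_s: 26.6
position: [0.4856, 0.0196, 0.2044]
orientation: [2.511, 1.883, 0.007]
wrist_force: [0.5, -0.5, -0.5]
gripper_width: 0.0825
grasp_force: 0.0
```

```bash
python3 tum.py; python3 go.py 0.557 0.386 0.205 -16.2
```

```text
RED [0.4043 0.4816] [('scene', 0.91, [0.404, 0.482], np.float64(1.7)), ('top', 0.64, [0.405, 0.481], np.float64(0.9))]
amber [0.4439 0.3806] [('scene', 0.81, [0.445, 0.38], np.float64(1.5)), ('top', 0.63, [0.443, 0.381], np.float64(0.6))]
amber [0.5562 0.3864] [('scene', 0.77, [0.558, 0.386], np.float64(1.2)), ('top', 0.56, [0.555, 0.387], np.float64(1.1))]
amber [0.5698 0.0214] [('scene', 0.64, [0.57, 0.021], np.float64(17.8))]
amber [ 0.549  -0.0362] [('scene', 0.62, [0.549, -0.036], np.float64(16.5))]
amber [0.4947 0.0659] [('top', 0.68, [0.498, 0.082], np.float64(1.3)), ('top', 0.38, [0.485, 0.046], np.float64(6.7))]
amber [ 0.5735 -0.3516] [('top', 0.68, [0.574, -0.352], np.float64(56.8))]
RED [0.4389 0.5575] [('top', 0.55, [0.439, 0.558], np.float64(1.5))]
amber [ 0.5549 -0.1258] [('top', 0.35, [0.555, -0.126], np.float64(68.1))]
t 26.8 pos [0.4829 0.0191 0.2005] yaw_y -16.24 tilt [-0.002 -0.   ] F [ 0.3 -0.4 -0.2] w 0.0875 gf 0.0 q [ 0.41  0.25 -0.66  1.99  0.19  0.96 -0.63]
now axes cm [37.3  -3.15 -0.47] after-turn axes cm [37.3  -3.13 -0.45] turn -0.04
fix tilt deg (tool) [-0.11  0.04 -0.04]
```

Emit:
{"api": "play_rows", "payload": {"targets": [{"angular": [0,0,0],"translation": [4,-0.3,0],"gripper": 1},{"angular": [0,0,0],"translation": [4.2,-0.4,0],"gripper": 1},{"angular": [0,0,0],"translation": [4.2,-0.4,0],"gripper": 1},{"angular": [0,0,0],"translation": [4.2,-0.4,0],"gripper": 1},{"angular": [0,0,0],"translation": [4.2,-0.4,0],"gripper": 1},{"angular": [0,0,0],"translation": [4.2,-0.4,0],"gripper": 1},{"angular": [0,0,0],"translation": [4.2,-0.4,0],"gripper": 1},{"angular": [0,0,0],"translation": [4.2,-0.4,0],"gripper": 1},{"angular": [0,0,0],"translation": [4,0,0],"gripper": 1},{"angular": [0,0,0],"translation": [0,0,0],"gripper": 1}]}}

```text
time_s: 27.8
position: [0.5565, 0.3931, 0.1994]
orientation: [-2.504, -1.891, 0.002]
wrist_force: [0.5, 0.6, -0.3]
gripper_width: 0.0877
grasp_force: 0.0
```

Emit:
{"api": "play_rows", "payload": {"targets": [{"angular": [0,0,0],"translation": [0,0,0],"gripper": 1}]}}

```text
time_s: 27.9
position: [0.5575, 0.3876, 0.1995]
orientation: [-2.511, -1.888, 0.005]
wrist_force: [-0.5, -0.5, 0.9]
gripper_width: 0.0879
grasp_force: 0.0
```

```bash
python3 go.py 0.557 0.386 0.051 -16.2
```

```text
t 27.9 pos [0.5575 0.3876 0.1995] yaw_y -16.13 tilt [-0.003 -0.001] F [-0.5 -0.5  0.9] w 0.0879 gf 0.0 q [-0.25  0.59 -0.67  1.53  0.39  1.16 -1.28]
now axes cm [-0.14  0.03 14.85] after-turn axes cm [-0.17 -0.   14.85] turn 0.07
fix tilt deg (tool) [-0.14  0.12  0.07]
```

Emit:
{"api": "play_rows", "payload": {"targets": [{"angular": [0,0,0],"translation": [0,0,3.5],"gripper": 1},{"angular": [0,0,0],"translation": [0,0,4],"gripper": 1},{"angular": [0,0,0],"translation": [0,0,4],"gripper": 1},{"angular": [0,0,0],"translation": [0,0,3.4],"gripper": 1},{"angular": [0,0,0],"translation": [0,0,0],"gripper": 1},{"angular": [0,0,0],"translation": [0,0,0],"gripper": -1},{"angular": [0,0,0],"translation": [0,0,0],"gripper": -1},{"angular": [0,0,0],"translation": [0,0,0],"gripper": -1},{"angular": [0,0,0],"translation": [0,0,0],"gripper": -1},{"angular": [0,0,0],"translation": [0,0,0],"gripper": -1}]}}

```text
time_s: 28.9
position: [0.559, 0.3873, 0.0537]
orientation: [2.513, 1.885, 0.002]
wrist_force: [-0.5, 0.3, -0.3]
gripper_width: 0.051
grasp_force: 0.0
```

Emit:
{"api": "play_rows", "payload": {"targets": [{"angular": [0,0,0],"translation": [0,0,0],"gripper": -1},{"angular": [0,0,0],"translation": [0,0,0],"gripper": -1},{"angular": [0,0,0],"translation": [0,0,0],"gripper": -1},{"angular": [0,0,0],"translation": [0,0,0],"gripper": -1}]}}

```text
time_s: 29.3
position: [0.559, 0.3872, 0.0532]
orientation: [2.513, 1.885, 0.001]
wrist_force: [1.1, -0.9, 5.2]
gripper_width: 0.0446
grasp_force: 20.1
```

Emit:
{"api": "play_rows", "payload": {"targets": [{"angular": [0,0,0],"translation": [0,0,-1],"gripper": -1},{"angular": [0,0,0],"translation": [0,0,-3],"gripper": -1},{"angular": [0,0,0],"translation": [0,0,-4],"gripper": -1},{"angular": [0,0,0],"translation": [0,0,-4],"gripper": -1},{"angular": [0,0,0],"translation": [0,0,-4],"gripper": -1},{"angular": [0,0,0],"translation": [0,0,0],"gripper": -1},{"angular": [0,0,0],"translation": [0,0,0],"gripper": -1}]}}

```text
time_s: 30.0
position: [0.5585, 0.3871, 0.2133]
orientation: [2.513, 1.885, 0.001]
wrist_force: [0.2, -0.3, -1.5]
gripper_width: 0.0445
grasp_force: 19.9
```

```bash
python3 go.py 0.4666 -0.0374 0.215 -16.2
```

```text
t 30.0 pos [0.5585 0.3871 0.2133] yaw_y -16.24 tilt [0.001 0.   ] F [ 0.2 -0.3 -1.5] w 0.0445 gf 19.9 q [-0.24  0.58 -0.68  1.52  0.38  1.18 -1.27]
now axes cm [-43.33   3.04  -0.19] after-turn axes cm [-43.33   3.02  -0.17] turn -0.04
fix tilt deg (tool) [ 0.04 -0.04 -0.04]
```

Emit:
{"api": "play_rows", "payload": {"targets": [{"angular": [0,0,0],"translation": [-3,0.3,0],"gripper": -1},{"angular": [0,0,0],"translation": [-4.3,0.3,0],"gripper": -1},{"angular": [0,0,0],"translation": [-4.5,0.3,0],"gripper": -1},{"angular": [0,0,0],"translation": [-4.5,0.3,0],"gripper": -1},{"angular": [0,0,0],"translation": [-4.5,0.3,0],"gripper": -1},{"angular": [0,0,0],"translation": [-4.5,0.3,0],"gripper": -1},{"angular": [0,0,0],"translation": [-4.5,0.3,0],"gripper": -1},{"angular": [0,0,0],"translation": [-4.5,0.3,0],"gripper": -1},{"angular": [0,0,0],"translation": [-4.5,0.3,0],"gripper": -1},{"angular": [0,0,0],"translation": [-4.5,0.3,0],"gripper": -1}]}}

```text
time_s: 31.0
position: [0.464, -0.0391, 0.211]
orientation: [-2.511, -1.884, 0.004]
wrist_force: [1.1, -0.6, -1.5]
gripper_width: 0.0442
grasp_force: 19.9
```

Emit:
{"api": "play_rows", "payload": {"targets": [{"angular": [0,0,0],"translation": [0,0,0],"gripper": -1},{"angular": [0,0,0],"translation": [0,0,0],"gripper": -1}]}}

```text
time_s: 31.2
position: [0.4649, -0.0381, 0.2113]
orientation: [-2.514, -1.88, 0.003]
wrist_force: [0.7, 0.8, -0.4]
gripper_width: 0.0443
grasp_force: 19.9
```

```bash
python3 go.py 0.4666 -0.0374 0.063 -16.2
```

```text
t 31.2 pos [ 0.4649 -0.0381  0.2113] yaw_y -16.41 tilt [-0.003  0.   ] F [ 0.7  0.8 -0.4] w 0.0443 gf 19.9 q [ 0.54  0.21 -0.66  2.01  0.15  0.97 -0.48]
now axes cm [ 0.13  0.19 14.83] after-turn axes cm [ 0.12  0.14 14.83] turn -0.21
fix tilt deg (tool) [-0.17  0.03 -0.21]
```

Emit:
{"api": "play_rows", "payload": {"targets": [{"angular": [0,0,0],"translation": [0.1,0.2,3],"gripper": -1},{"angular": [0,0,0],"translation": [0,0,3],"gripper": -1},{"angular": [0,0,0],"translation": [0,0,3],"gripper": -1},{"angular": [0,0,0],"translation": [0,0,3],"gripper": -1},{"angular": [0,0,0],"translation": [0,0,1.8],"gripper": -1},{"angular": [0,0,0],"translation": [0,0,0.5],"gripper": -1},{"angular": [0,0,0],"translation": [0,0,0.3],"gripper": -1},{"angular": [0,0,0],"translation": [0,0,0.2],"gripper": -1},{"angular": [0,0,0],"translation": [0,0,0.1],"gripper": -1},{"angular": [0,0,0],"translation": [0,0,0.1],"gripper": -1}]}}

```text
time_s: 32.2
position: [0.4691, -0.0367, 0.0633]
orientation: [2.512, 1.885, 0.002]
wrist_force: [-0.3, 0.5, -1.5]
gripper_width: 0.0444
grasp_force: 19.9
```

Emit:
{"api": "play_rows", "payload": {"targets": [{"angular": [0,0,0],"translation": [0,0,0],"gripper": -1},{"angular": [0,0,0],"translation": [0,0,0],"gripper": -1}]}}

```text
time_s: 32.4
position: [0.469, -0.0368, 0.0631]
orientation: [2.513, 1.885, 0.001]
wrist_force: [0.0, 1.1, 0.5]
gripper_width: 0.0441
grasp_force: 20.0
```

```bash
python3 go.py 0.4666 -0.0374 0.063 -16.2
```

```text
t 32.4 pos [ 0.469  -0.0368  0.0631] yaw_y -16.26 tilt [ 0.001 -0.   ] F [0.  1.1 0.5] w 0.0441 gf 20.0 q [ 0.42  0.44 -0.56  2.14  0.38  0.66 -0.69]
now axes cm [-0.12 -0.21  0.01] after-turn axes cm [-0.12 -0.21  0.01] turn -0.06
fix tilt deg (tool) [ 0.07 -0.01 -0.06]
```

Emit:
{"api": "play_rows", "payload": {"targets": [{"angular": [0,0,0],"translation": [0,0,0],"gripper": 0.6},{"angular": [0,0,0],"translation": [0,0,0],"gripper": 0.6},{"angular": [0,0,0],"translation": [0,0,0],"gripper": 0.6},{"angular": [0,0,0],"translation": [0,0,0],"gripper": 0.6},{"angular": [0,0,0],"translation": [0,0,0],"gripper": 0.6}]}}

```text
time_s: 32.9
position: [0.4685, -0.0367, 0.0626]
orientation: [-2.513, -1.885, 0.0]
wrist_force: [-0.3, 0.3, 0.1]
gripper_width: 0.0704
grasp_force: 0.0
```

Emit:
{"api": "play_rows", "payload": {"targets": [{"angular": [0,0,0],"translation": [0,0,-2],"gripper": 0.6},{"angular": [0,0,0],"translation": [0,0,-3],"gripper": 0.6},{"angular": [0,0,0],"translation": [0,0,-4],"gripper": 0.6},{"angular": [0,0,0],"translation": [0,0,-3],"gripper": 0.6},{"angular": [0,0,0],"translation": [0,0,-2],"gripper": 1},{"angular": [0,0,0],"translation": [0,0,0],"gripper": 1},{"angular": [0,0,0],"translation": [0,0,0],"gripper": 1}]}}

```text
time_s: 33.6
position: [0.4683, -0.0369, 0.2025]
orientation: [2.513, 1.885, -0.0]
wrist_force: [-0.0, -0.2, -1.2]
gripper_width: 0.0875
grasp_force: 0.0
```

```bash
python3 tum.py; python3 go.py 0.4445 0.3808 0.205 -16.2
```

```text
amber [0.4449 0.3807] [('scene', 0.93, [0.445, 0.38], np.float64(1.5)), ('top', 0.63, [0.445, 0.381], np.float64(0.9))]
RED [0.4046 0.4817] [('scene', 0.87, [0.405, 0.481], np.float64(1.2)), ('top', 0.76, [0.404, 0.483], np.float64(1.7))]
amber [0.5689 0.0199] [('scene', 0.82, [0.569, 0.02], np.float64(7.8))]
amber [ 0.5328 -0.0953] [('scene', 0.71, [0.533, -0.095], np.float64(16.2))]
RED [0.4376 0.5586] [('scene', 0.63, [0.438, 0.558], np.float64(1.3)), ('top', 0.81, [0.437, 0.559], np.float64(0.9))]
amber [ 0.548  -0.0375] [('scene', 0.6, [0.548, -0.038], np.float64(16.5))]
amber [0.4809 0.0228] [('top', 0.77, [0.481, 0.023], np.float64(1.2))]
amber [0.5326 0.0524] [('top', 0.65, [0.533, 0.052], np.float64(0.6))]
amber [ 0.4666 -0.0157] [('top', 0.57, [0.467, -0.016], np.float64(5.8))]
t 33.8 pos [ 0.4677 -0.0367  0.2015] yaw_y -16.24 tilt [-0.002  0.   ] F [-0.7 -0.3 -0.2] w 0.088 gf 0.0 q [ 0.54  0.23 -0.67  2.02  0.17  0.96 -0.5 ]
now axes cm [ 39.43 -13.9   -0.33] after-turn axes cm [ 39.44 -13.88  -0.35] turn -0.04
fix tilt deg (tool) [-0.13  0.01 -0.04]
```

Emit:
{"api": "play_rows", "payload": {"targets": [{"angular": [0,0,0],"translation": [3.4,-1.3,0],"gripper": 1},{"angular": [0,0,0],"translation": [4,-1.4,0],"gripper": 1},{"angular": [0,0,0],"translation": [4,-1.4,0],"gripper": 1},{"angular": [0,0,0],"translation": [4,-1.4,0],"gripper": 1},{"angular": [0,0,0],"translation": [4,-1.4,0],"gripper": 1},{"angular": [0,0,0],"translation": [4,-1.4,0],"gripper": 1},{"angular": [0,0,0],"translation": [4,-1.4,0],"gripper": 1},{"angular": [0,0,0],"translation": [4,-1.4,0],"gripper": 1},{"angular": [0,0,0],"translation": [4,-1.4,0],"gripper": 1},{"angular": [0,0,0],"translation": [4,-1.4,0],"gripper": 1}]}}

```text
time_s: 34.8
position: [0.4447, 0.3818, 0.2015]
orientation: [2.513, 1.885, -0.003]
wrist_force: [0.9, 0.4, -0.3]
gripper_width: 0.0879
grasp_force: 0.0
```

Emit:
{"api": "play_rows", "payload": {"targets": [{"angular": [0,0,0],"translation": [0,0,0],"gripper": 1},{"angular": [0,0,0],"translation": [0,0,0],"gripper": 1}]}}

```text
time_s: 35.0
position: [0.4442, 0.3812, 0.2014]
orientation: [-2.51, -1.888, 0.003]
wrist_force: [0.4, 0.3, -0.5]
gripper_width: 0.0882
grasp_force: 0.0
```

```bash
python3 go.py 0.4448 0.3808 0.051 -16.2;python3 tum.py;  python3 - <<'E'
from h import *
a=cv2.resize(snapshot("top")[180:265,335:450,::-1],None,fx=4,fy=4,interpolation=cv2.INTER_CUBIC)
b=cv2.resize(snapshot("scene")[150:275,330:480,::-1],None,fx=3,fy=2.72,interpolation=cv2.INTER_CUBIC)
h=min(len(a),len(b));cv2.imwrite("pics/in1.png",cv2.resize(np.hstack([a[:h,:],b[:h]]),None,fx=.85,fy=.85))
E
```

```text
t 35.0 pos [0.4442 0.3812 0.2014] yaw_y -16.09 tilt [-0.002 -0.001] F [ 0.4  0.3 -0.5] w 0.0882 gf 0.0 q [-0.22  0.46 -0.78  1.76  0.36  1.08 -1.41]
now axes cm [-0.    0.09 15.04] after-turn axes cm [-0.02  0.07 15.04] turn 0.11
fix tilt deg (tool) [-0.1   0.07  0.11]
RED [0.4363 0.5588] [('scene', 0.93, [0.437, 0.559], np.float64(1.3)), ('top', 0.45, [0.436, 0.559], np.float64(0.9))]
amber [0.4455 0.3811] [('scene', 0.8, [0.445, 0.381], np.float64(1.1))]
amber [0.5689 0.0199] [('scene', 0.79, [0.569, 0.02], np.float64(7.8))]
RED [0.4052 0.4824] [('scene', 0.58, [0.405, 0.482], np.float64(1.0))]
amber [ 0.549  -0.0362] [('scene', 0.47, [0.549, -0.036], np.float64(16.5))]
amber [ 0.5358 -0.0994] [('scene', 0.46, [0.536, -0.099], np.float64(17.2))]
amber [ 0.467  -0.0347] [('top', 0.72, [0.467, -0.035], np.float64(1.1))]
amber [0.4827 0.0227] [('top', 0.52, [0.483, 0.023], np.float64(0.9))]
```

View pics/in1.png

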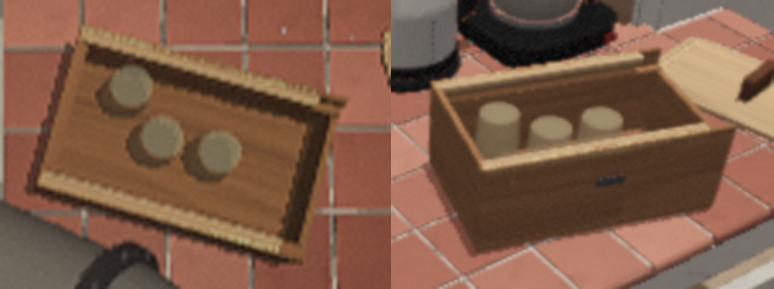

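The three glasses stand upright in the box at crop (130,87), (162,138) and (218,153). The first was knocked against the +x wall, which does no harm. The slot at the mouth is free.

Emit:
{"api": "play_rows", "payload": {"targets": [{"angular": [0,0,0],"translation": [0,0.1,3.5],"gripper": 1},{"angular": [0,0,0],"translation": [0,0,4],"gripper": 1},{"angular": [0,0,0],"translation": [0,0,4],"gripper": 1},{"angular": [0,0,0],"translation": [0,0,3.5],"gripper": 1},{"angular": [0,0,0],"translation": [0,0,0],"gripper": 1},{"angular": [0,0,0],"translation": [0,0,0],"gripper": -1},{"angular": [0,0,0],"translation": [0,0,0],"gripper": -1},{"angular": [0,0,0],"translation": [0,0,0],"gripper": -1},{"angular": [0,0,0],"translation": [0,0,0],"gripper": -1},{"angular": [0,0,0],"translation": [0,0,0],"gripper": -1}]}}

```text
time_s: 36.3
position: [0.4467, 0.3804, 0.0536]
orientation: [2.513, 1.885, 0.002]
wrist_force: [-0.7, -0.4, -0.5]
gripper_width: 0.051
grasp_force: 0.0
```

Emit:
{"api": "play_rows", "payload": {"targets": [{"angular": [0,0,0],"translation": [0,0,0],"gripper": -1},{"angular": [0,0,0],"translation": [0,0,0],"gripper": -1},{"angular": [0,0,0],"translation": [0,0,0],"gripper": -1},{"angular": [0,0,0],"translation": [0,0,0],"gripper": -1}]}}

```text
time_s: 36.7
position: [0.4466, 0.3803, 0.0532]
orientation: [2.513, 1.885, 0.001]
wrist_force: [-0.3, -1.0, 5.6]
gripper_width: 0.0442
grasp_force: 20.1
```

Emit:
{"api": "play_rows", "payload": {"targets": [{"angular": [0,0,0],"translation": [0,0,-1],"gripper": -1},{"angular": [0,0,0],"translation": [0,0,-3],"gripper": -1},{"angular": [0,0,0],"translation": [0,0,-4],"gripper": -1},{"angular": [0,0,0],"translation": [0,0,-4],"gripper": -1},{"angular": [0,0,0],"translation": [0,0,-4],"gripper": -1},{"angular": [0,0,0],"translation": [0,0,0],"gripper": -1},{"angular": [0,0,0],"translation": [0,0,0],"gripper": -1}]}}

```text
time_s: 37.4
position: [0.4463, 0.3802, 0.2134]
orientation: [2.513, 1.885, 0.002]
wrist_force: [0.4, 0.0, -1.8]
gripper_width: 0.0442
grasp_force: 19.9
```

```bash
python3 go.py 0.4499 -0.095 0.215 -16.2
```

```text
t 37.4 pos [0.4463 0.3802 0.2134] yaw_y -16.24 tilt [0.001 0.001] F [ 0.4  0.  -1.8] w 0.0442 gf 19.9 q [-0.21  0.45 -0.79  1.74  0.35  1.09 -1.4 ]
now axes cm [-45.52  13.64  -0.19] after-turn axes cm [-45.53  13.61  -0.16] turn -0.04
fix tilt deg (tool) [ 0.06 -0.05 -0.04]
```

Emit:
{"api": "play_rows", "payload": {"targets": [{"angular": [0,0,0],"translation": [-3.8,1.1,0],"gripper": -1},{"angular": [0,0,0],"translation": [-3.8,1.1,0],"gripper": -1},{"angular": [0,0,0],"translation": [-3.8,1.1,0],"gripper": -1},{"angular": [0,0,0],"translation": [-3.8,1.1,0],"gripper": -1},{"angular": [0,0,0],"translation": [-3.8,1.1,0],"gripper": -1},{"angular": [0,0,0],"translation": [-3.8,1.1,0],"gripper": -1},{"angular": [0,0,0],"translation": [-3.8,1.1,0],"gripper": -1},{"angular": [0,0,0],"translation": [-3.8,1.2,0],"gripper": -1},{"angular": [0,0,0],"translation": [-3.8,1.2,0],"gripper": -1},{"angular": [0,0,0],"translation": [-3.8,1.2,0],"gripper": -1}]}}

```text
time_s: 38.4
position: [0.4468, -0.0181, 0.2111]
orientation: [-2.511, -1.884, 0.004]
wrist_force: [1.0, -0.2, -2.1]
gripper_width: 0.0444
grasp_force: 19.9
```

Emit:
{"api": "play_rows", "payload": {"targets": [{"angular": [0,0,0],"translation": [-3.8,1.2,0],"gripper": -1},{"angular": [0,0,0],"translation": [-3.8,1.2,0],"gripper": -1},{"angular": [0,0,0],"translation": [0,0,0],"gripper": -1},{"angular": [0,0,0],"translation": [0,0,0],"gripper": -1},{"angular": [0,0,0],"translation": [0,0,0],"gripper": -1}]}}

```text
time_s: 38.9
position: [0.4495, -0.0947, 0.2118]
orientation: [-2.51, -1.886, 0.001]
wrist_force: [0.6, 0.2, -1.0]
gripper_width: 0.0444
grasp_force: 19.9
```

```bash
python3 go.py 0.4499 -0.095 0.063 -16.2
```

```text
t 38.9 pos [ 0.4495 -0.0947  0.2118] yaw_y -16.16 tilt [-0.002  0.001] F [ 0.6  0.2 -1. ] w 0.0444 gf 19.9 q [ 0.65  0.19 -0.64  2.03  0.14  0.97 -0.34]
now axes cm [-0.02  0.07 14.88] after-turn axes cm [-0.02  0.04 14.88] turn 0.04
fix tilt deg (tool) [-0.11 -0.03  0.04]
```

Emit:
{"api": "play_rows", "payload": {"targets": [{"angular": [0,0,0],"translation": [0,0,3],"gripper": -1},{"angular": [0,0,0],"translation": [0,0,3],"gripper": -1},{"angular": [0,0,0],"translation": [0,0,3],"gripper": -1},{"angular": [0,0,0],"translation": [0,0,3],"gripper": -1},{"angular": [0,0,0],"translation": [0,0,1.8],"gripper": -1},{"angular": [0,0,0],"translation": [0,0,0.5],"gripper": -1},{"angular": [0,0,0],"translation": [0,0,0.3],"gripper": -1},{"angular": [0,0,0],"translation": [0,0,0.2],"gripper": -1},{"angular": [0,0,0],"translation": [0,0,0.1],"gripper": -1},{"angular": [0,0,0],"translation": [0,0,0.1],"gripper": -1}]}}

```text
time_s: 39.9
position: [0.4508, -0.096, 0.0634]
orientation: [2.512, 1.884, 0.001]
wrist_force: [1.1, -0.4, -2.4]
gripper_width: 0.0447
grasp_force: 19.9
```

Emit:
{"api": "play_rows", "payload": {"targets": [{"angular": [0,0,0],"translation": [0,0,0],"gripper": -1},{"angular": [0,0,0],"translation": [0,0,0],"gripper": -1}]}}

```text
time_s: 40.1
position: [0.4507, -0.0961, 0.0631]
orientation: [2.513, 1.884, 0.001]
wrist_force: [-0.0, -0.3, 0.7]
gripper_width: 0.0444
grasp_force: 20.0
```

```bash
python3 go.py 0.4499 -0.095 0.063 -16.2
```

```text
t 40.1 pos [ 0.4507 -0.0961  0.0631] yaw_y -16.26 tilt [ 0.001 -0.   ] F [-0.  -0.3  0.7] w 0.0444 gf 20.0 q [ 0.54  0.42 -0.55  2.16  0.36  0.65 -0.55]
now axes cm [ 0.09 -0.11  0.01] after-turn axes cm [ 0.09 -0.11  0.01] turn -0.06
fix tilt deg (tool) [ 0.07  0.   -0.06]
```

Emit:
{"api": "play_rows", "payload": {"targets": [{"angular": [0,0,0],"translation": [0,0,0],"gripper": 0.6},{"angular": [0,0,0],"translation": [0,0,0],"gripper": 0.6},{"angular": [0,0,0],"translation": [0,0,0],"gripper": 0.6},{"angular": [0,0,0],"translation": [0,0,0],"gripper": 0.6},{"angular": [0,0,0],"translation": [0,0,0],"gripper": 0.6}]}}

```text
time_s: 40.6
position: [0.4502, -0.0959, 0.0627]
orientation: [-2.513, -1.885, -0.0]
wrist_force: [1.1, -0.7, -0.5]
gripper_width: 0.0706
grasp_force: 0.0
```

Emit:
{"api": "play_rows", "payload": {"targets": [{"angular": [0,0,0],"translation": [0,0,-2],"gripper": 0.6},{"angular": [0,0,0],"translation": [0,0,-3],"gripper": 0.6},{"angular": [0,0,0],"translation": [0,0,-4],"gripper": 0.6},{"angular": [0,0,0],"translation": [0,0,-3],"gripper": 0.6},{"angular": [0,0,0],"translation": [0,0,-3],"gripper": 1},{"angular": [0,0,0],"translation": [0,0,-2],"gripper": 1},{"angular": [0,0,0],"translation": [0,0,0],"gripper": 1},{"angular": [0,0,0],"translation": [0,0,0],"gripper": 1}]}}

```text
time_s: 41.4
position: [0.45, -0.096, 0.2325]
orientation: [2.513, 1.885, -0.0]
wrist_force: [0.5, 0.0, -0.6]
gripper_width: 0.0874
grasp_force: 0.0
```

```bash
python3 go.py 0.4902 -0.3103 0.22 13.8; python3 - <<'E'
from h import *
a=snapshot("top")[170:275,325:525];b=snapshot("scene")[110:230,320:560]
cv2.imwrite("pics/lidA.png",cv2.resize(a[:,:,::-1],None,fx=4,fy=4,interpolation=cv2.INTER_CUBIC))
cv2.imwrite("pics/lidB.png",cv2.resize(b[:,:,::-1],None,fx=3.3,fy=3.3,interpolation=cv2.INTER_CUBIC))
for n in C:
    for c,u,v in spots(n,"lid_grip"): print(n,"grip",round(c,2),round(u),round(v),np.round(at(n,(u,v),.03),3))
    for r in trace(n,"box_lid"):
        if r["conf"]<.4: continue
        q=cv2.minAreaRect(np.argwhere(r["mask"])[:,::-1].astype(np.float32));B=cv2.boxPoints(q)
        print(n,round(r["conf"],2),"rect",np.round([at(n,p,.008) for p in B],3).tolist())
E
```

```text
t 41.4 pos [ 0.45   -0.096   0.2325] yaw_y -16.25 tilt [ 0. -0.] F [ 0.5  0.  -0.6] w 0.0874 gf 0.0 q [ 0.67  0.16 -0.66  2.    0.12  1.01 -0.32]
now axes cm [-19.45   9.85   1.26] after-turn axes cm [-21.77  -1.21   1.25] turn -30.05
fix tilt deg (tool) [ 1.000e-02  3.000e-02 -3.005e+01]
scene grip 0.96 476 182 [ 0.491 -0.325]
scene 0.73 rect [[0.568, -0.211], [0.662, -0.36], [0.384, -0.409], [0.322, -0.272]]
top grip 0.91 478 219 [ 0.491 -0.312]
top 0.73 rect [[0.592, -0.212], [0.662, -0.319], [0.423, -0.464], [0.355, -0.359]]
```

View pics/lidA.png

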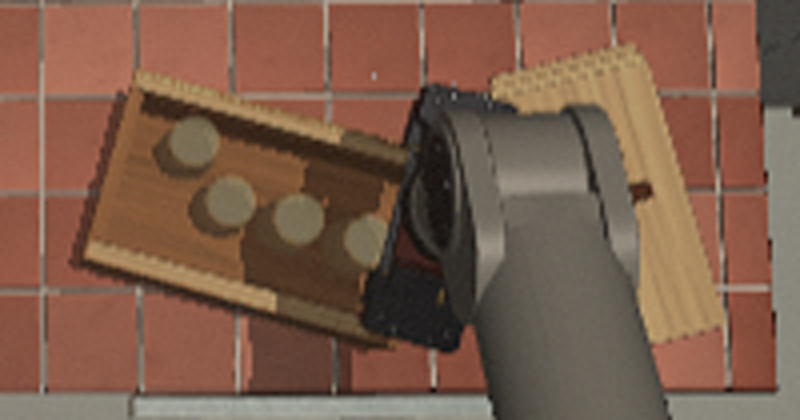

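```bash
python3 - <<'E'
from h import *
T=lambda x,y:np.array([325+x/4-.4,170+y/4-.4])
obs=[(T(632,43),(65,128)),(T(722,325),(72,-128)),(T(650,341),(-72+72*0,-128)),(T(492,85),(-65,128))]
obs=[(T(632,43),(65,128,8)),(T(722,325),(72,-128,8)),(T(492,82),(-65,128,8)),(T(652,190),(32,0,44))]
for u,P in obs: print(u,at("top",u,P[2]/1e3))
def W(p,P):
    v=p[2];x,y,z=np.array(P)/1e3
    # lid y dir angle v ; lid x = y rotated -90
    return [p[0]+y*np.cos(v)+x*np.sin(v),p[1]+y*np.sin(v)-x*np.cos(v),z]
f=lambda p:np.concatenate([proj("top",W(p,P))[0]-u for u,P in obs])
r=least_squares(f,[.49,-.31,.24],loss="soft_l1");print(r.x,np.degrees(r.x[2]),f(r.x).round(1))
E
```

```text
[482.6  180.35] [ 0.62916981 -0.34147433]
[505.1  250.85] [ 0.38335706 -0.40600695]
[447.6 190.1] [ 0.59539535 -0.21819817]
[487.6 217.1] [ 0.49650473 -0.34051828]
[ 0.48905344 -0.30875975  0.23624538] 13.535863302299294 [ 0.2  0.1  0.8  0.6 -0.8 -0.8 -0.2 -0. ]
```

View pics/lidB.png

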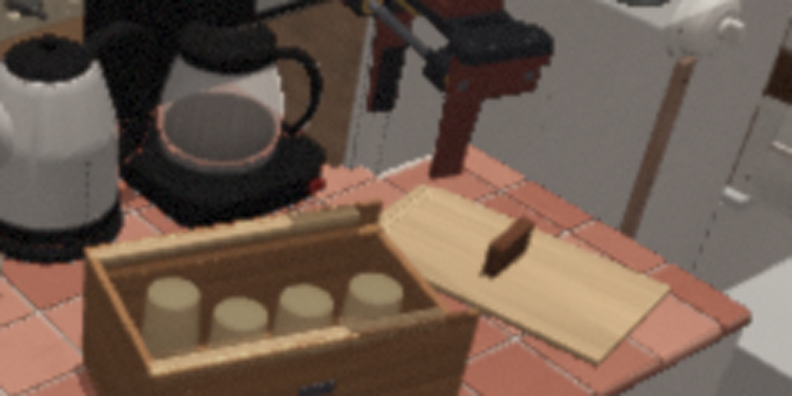

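All four glasses stand upright in the box, and the lid lies where I left it, with the rib at scene crop (508,245).

Emit:
{"api": "play_rows", "payload": {"targets": [{"angular": [0,0,-7.5],"translation": [0,0,0],"gripper": 1},{"angular": [0,0,-7.5],"translation": [0,0,0],"gripper": 1},{"angular": [0,0,-7.5],"translation": [0,0,0],"gripper": 1},{"angular": [0,0,-7.5],"translation": [0,0,0],"gripper": 1},{"angular": [0,0,0],"translation": [-4.4,-0.2,0],"gripper": 1},{"angular": [0,0,0],"translation": [-4.4,-0.2,0],"gripper": 1},{"angular": [0,0,0],"translation": [-4.4,-0.3,0],"gripper": 1},{"angular": [0,0,0],"translation": [-4.4,-0.3,0],"gripper": 1},{"angular": [0,0,0],"translation": [-4.2,-0.2,0],"gripper": 1},{"angular": [0,0,0],"translation": [0,0,0],"gripper": 1}]}}

```text
time_s: 42.7
position: [0.4894, -0.3172, 0.2312]
orientation: [-1.95, -2.463, 0.002]
wrist_force: [-0.1, 0.1, 0.3]
gripper_width: 0.0883
grasp_force: 0.0
```

Emit:
{"api": "play_rows", "payload": {"targets": [{"angular": [0,0,0],"translation": [0,0,0],"gripper": 1},{"angular": [0,0,0],"translation": [0,0,0],"gripper": 1}]}}

```text
time_s: 42.9
position: [0.4904, -0.3089, 0.2323]
orientation: [-1.937, -2.472, -0.001]
wrist_force: [0.5, 1.0, 0.3]
gripper_width: 0.0879
grasp_force: 0.0
```

```bash
python3 go.py 0.4902 -0.3103 0.014 13.75; python3 - <<'E'
from h import *
for n in C:
    snapshot(n)
    for c,u,v in spots(n,"lid_grip"): print(n,"grip",round(c,2),round(u),round(v),np.round(at(n,(u,v),.03),3))
E
```

```text
t 42.9 pos [ 0.4904 -0.3089  0.2323] yaw_y 13.86 tilt [-0.001  0.001] F [0.5 1.  0.3] w 0.0879 gf 0.0 q [ 0.91  0.37 -0.58  1.75  0.22  1.09  0.5 ]
now axes cm [-0.15 -0.05 21.83] after-turn axes cm [-0.13 -0.05 21.83] turn 0.11
fix tilt deg (tool) [-0.02 -0.07  0.11]
scene grip 0.96 474 182 [ 0.495 -0.32 ]
top grip 0.66 480 219 [ 0.493 -0.319]
```

Emit:
{"api": "play_rows", "payload": {"targets": [{"angular": [0,0,0.1],"translation": [-0.1,0,4],"gripper": 1},{"angular": [0,0,0],"translation": [0,0,4],"gripper": 1},{"angular": [0,0,0],"translation": [0,0,4],"gripper": 1},{"angular": [0,0,0],"translation": [0,0,4],"gripper": 1},{"angular": [0,0,0],"translation": [0,0,3],"gripper": 1},{"angular": [0,0,0],"translation": [0,0,2],"gripper": 1},{"angular": [0,0,0],"translation": [0,0,0.8],"gripper": 1},{"angular": [0,0,0],"translation": [0,0,0],"gripper": 1},{"angular": [0,0,0],"translation": [0,0,0],"gripper": 1}]}}

```text
time_s: 44.0
position: [0.4915, -0.3117, 0.0158]
orientation: [1.94, 2.469, 0.0]
wrist_force: [-0.2, 0.1, 0.1]
gripper_width: 0.0876
grasp_force: 0.0
```

Emit:
{"api": "play_rows", "payload": {"grip_force": 45, "targets": [{"angular": [0,0,0],"translation": [0,0,0],"gripper": -1},{"angular": [0,0,0],"translation": [0,0,0],"gripper": -1},{"angular": [0,0,0],"translation": [0,0,0],"gripper": -1},{"angular": [0,0,0],"translation": [0,0,0],"gripper": -1},{"angular": [0,0,0],"translation": [0,0,0],"gripper": -1},{"angular": [0,0,0],"translation": [0,0,0],"gripper": -1},{"angular": [0,0,0],"translation": [0,0,0],"gripper": -1},{"angular": [0,0,0],"translation": [0,0,0],"gripper": -1},{"angular": [0,0,0],"translation": [0,0,0],"gripper": -1},{"angular": [0,0,0],"translation": [0,0,0],"gripper": -1}]}}

```text
time_s: 45.0
position: [0.4906, -0.3115, 0.0146]
orientation: [-1.942, -2.47, -0.0]
wrist_force: [0.1, -0.7, -0.5]
gripper_width: 0.0158
grasp_force: 45.0
```

Emit:
{"api": "play_rows", "payload": {"targets": [{"angular": [0,0,0],"translation": [0,0,0],"gripper": -1},{"angular": [0,0,0],"translation": [0,0,0],"gripper": -1}]}}

```text
time_s: 45.2
position: [0.4906, -0.3115, 0.0146]
orientation: [-1.942, -2.47, -0.0]
wrist_force: [-0.5, 0.1, -1.0]
gripper_width: 0.0157
grasp_force: 45.0
```

```bash
python3 go.py 0.4 -0.268 0.17 73.8
```

```text
t 45.2 pos [ 0.4906 -0.3115  0.0146] yaw_y 13.66 tilt [0. 0.] F [-0.5  0.1 -1. ] w 0.0157 gf 45.0 q [ 0.81  0.64 -0.46  1.9   0.43  0.7   0.33]
now axes cm [  6.37  -7.78 -15.54] after-turn axes cm [  9.92   1.65 -15.54] turn -60.14
fix tilt deg (tool) [  0.    -0.   -60.14]
```

Emit:
{"api": "play_rows", "payload": {"targets": [{"angular": [0,0,0],"translation": [0,0,-1],"gripper": -1},{"angular": [0,0,0],"translation": [0,0,-3],"gripper": -1},{"angular": [0,0,0],"translation": [0,0,-4],"gripper": -1},{"angular": [0,0,0],"translation": [0,0,-4],"gripper": -1},{"angular": [0,0,0],"translation": [0,0,-3.5],"gripper": -1},{"angular": [0,0,0],"translation": [1.2,-2,0],"gripper": -1},{"angular": [0,0,0],"translation": [1.2,-2,0],"gripper": -1},{"angular": [0,0,0],"translation": [1.2,-2,0],"gripper": -1},{"angular": [0,0,0],"translation": [1.2,-1.8,0],"gripper": -1},{"angular": [0,0,0],"translation": [0,0,0],"gripper": -1}]}}

```text
time_s: 46.2
position: [0.4003, -0.2825, 0.1697]
orientation: [-1.941, -2.467, 0.003]
wrist_force: [-0.1, -0.9, -1.7]
gripper_width: 0.0159
grasp_force: 45.0
```

Emit:
{"api": "play_rows", "payload": {"targets": [{"angular": [0,0,-7.5],"translation": [0,0,0],"gripper": -1},{"angular": [0,0,-7.5],"translation": [0,0,0],"gripper": -1},{"angular": [0,0,-7.5],"translation": [0,0,0],"gripper": -1},{"angular": [0,0,-7.5],"translation": [0,0,0],"gripper": -1},{"angular": [0,0,-7.5],"translation": [0,0,0],"gripper": -1},{"angular": [0,0,-7.5],"translation": [0,0,0],"gripper": -1},{"angular": [0,0,-7.5],"translation": [0,0,0],"gripper": -1},{"angular": [0,0,-7.5],"translation": [0,0,0],"gripper": -1},{"angular": [0,0,0],"translation": [0,0,0],"gripper": -1},{"angular": [0,0,0],"translation": [0,0,0],"gripper": -1}]}}

```text
time_s: 47.2
position: [0.4037, -0.2834, 0.1699]
orientation: [0.452, 3.109, 0.0]
wrist_force: [-0.3, 0.1, -2.4]
gripper_width: 0.0155
grasp_force: 45.0
```

```bash
python3 go.py 0.4010 -0.265 0.1166 73.7
```

```text
t 47.2 pos [ 0.4037 -0.2834  0.1699] yaw_y 73.45 tilt [0. 0.] F [-0.3  0.1 -2.4] w 0.0155 gf 45.0 q [ 1.16  0.34 -0.8   1.99  0.31  0.93  1.48]
now axes cm [0.79 1.68 5.33] after-turn axes cm [0.78 1.69 5.33] turn -0.25
fix tilt deg (tool) [ 0.01  0.02 -0.25]
```

Emit:
{"api": "play_rows", "payload": {"targets": [{"angular": [0,0,-0.2],"translation": [0.8,0,0],"gripper": -1},{"angular": [0,0,0],"translation": [0,0,2.5],"gripper": -1},{"angular": [0,0,0],"translation": [0,0,2],"gripper": -1},{"angular": [0,0,0],"translation": [0,0,0.7],"gripper": -1},{"angular": [0,0,0],"translation": [0,0,0],"gripper": -1},{"angular": [0,0,0],"translation": [0,0,0],"gripper": -1},{"angular": [0,0,0],"translation": [0,0,0],"gripper": -1}]}}

```text
time_s: 47.9
position: [0.3965, -0.2814, 0.1186]
orientation: [0.441, 3.109, -0.001]
wrist_force: [0.2, 0.0, -1.7]
gripper_width: 0.0158
grasp_force: 45.0
```

```bash
python3 go.py 0.4010 -0.265 0.1166 73.7; python3 - <<'E'
from h import *
a=snapshot("top")[170:275,325:525];b=snapshot("scene")[110:260,320:560]
cv2.imwrite("pics/ins.png",np.vstack([cv2.resize(a[:,:,::-1],(560,294),interpolation=cv2.INTER_CUBIC),cv2.resize(b[:,:,::-1],(560,300),interpolation=cv2.INTER_CUBIC)]))
E
```

```text
t 47.9 pos [ 0.3965 -0.2814  0.1186] yaw_y 73.84 tilt [ 0.001 -0.001] F [ 0.2  0.  -1.7] w 0.0158 gf 45.0 q [ 1.12  0.41 -0.76  2.06  0.38  0.82  1.42]
now axes cm [0.02 1.7  0.2 ] after-turn axes cm [0.02 1.7  0.2 ] turn 0.14
fix tilt deg (tool) [-0.04  0.09  0.14]
```

View pics/ins.png

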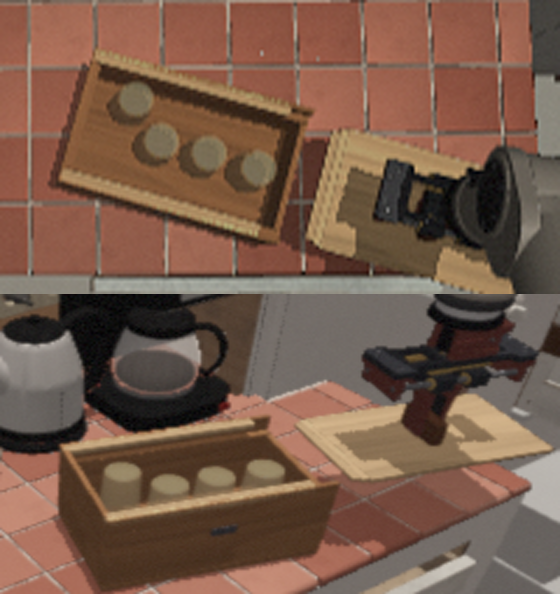

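The lid is lined up in front of the mouth with its nose at top crop (325,190), level, and the glasses are upright. Next I lower it 2 mm and feed it in.

Emit:
{"api": "play_rows", "payload": {"targets": [{"angular": [0,0,0.1],"translation": [0,0,0.2],"gripper": -1},{"angular": [0,0,0],"translation": [0,0.8,0],"gripper": -1},{"angular": [0,0,0],"translation": [0,0.8,0],"gripper": -1},{"angular": [0,0,0],"translation": [0,0.8,0],"gripper": -1},{"angular": [0,0,0],"translation": [0,0.8,0],"gripper": -1},{"angular": [0,0,0],"translation": [0,0,0],"gripper": -1},{"angular": [0,0,0],"translation": [0,0,0],"gripper": -1}]}}

```text
time_s: 48.7
position: [0.4049, -0.2501, 0.1157]
orientation: [0.443, 3.11, -0.0]
wrist_force: [-0.1, -0.2, -2.6]
gripper_width: 0.0161
grasp_force: 45.0
```

```bash
python3 go.py 0.4755 -0.0087 0.1166 73.7
```

```text
t 48.7 pos [ 0.4049 -0.2501  0.1157] yaw_y 73.8 tilt [-0. -0.] F [-0.1 -0.2 -2.6] w 0.0161 gf 45.0 q [ 1.07  0.4  -0.77  2.08  0.38  0.81  1.35]
now axes cm [-0.05 25.15 -0.1 ] after-turn axes cm [-0.   25.15 -0.09] turn 0.1
fix tilt deg (tool) [-0.01  0.    0.1 ]
```

Emit:
{"api": "play_rows", "payload": {"targets": [{"angular": [0,0,0],"translation": [0,0.8,-0.05],"gripper": -1},{"angular": [0,0,0],"translation": [0,0.8,0],"gripper": -1},{"angular": [0,0,0],"translation": [0,0.8,0],"gripper": -1},{"angular": [0,0,0],"translation": [0,0.8,0],"gripper": -1},{"angular": [0,0,0],"translation": [0,0.8,0],"gripper": -1},{"angular": [0,0,0],"translation": [0,0.8,0],"gripper": -1},{"angular": [0,0,0],"translation": [0,0.8,0],"gripper": -1},{"angular": [0,0,0],"translation": [0,0,0],"gripper": -1}]}}

```text
time_s: 49.5
position: [0.4209, -0.1952, 0.1163]
orientation: [0.441, 3.11, 0.001]
wrist_force: [0.0, -0.4, -0.9]
gripper_width: 0.016
grasp_force: 45.0
```

```bash
python3 go.py 0.4755 -0.0087 0.1166 73.7
```

```text
t 49.5 pos [ 0.4209 -0.1952  0.1163] yaw_y 73.87 tilt [0. 0.] F [ 0.  -0.4 -0.9] w 0.016 gf 45.0 q [ 0.97  0.38 -0.79  2.1   0.38  0.8   1.23]
now axes cm [-0.06 19.43 -0.02] after-turn axes cm [-0.   19.43 -0.03] turn 0.17
fix tilt deg (tool) [0.02 0.02 0.17]
```

Emit:
{"api": "play_rows", "payload": {"targets": [{"angular": [0,0,0],"translation": [0,1.5,0],"gripper": -1},{"angular": [0,0,0],"translation": [0,1.5,0],"gripper": -1},{"angular": [0,0,0],"translation": [0,1.5,0],"gripper": -1},{"angular": [0,0,0],"translation": [0,1.5,0],"gripper": -1},{"angular": [0,0,0],"translation": [0,1.5,0],"gripper": -1},{"angular": [0,0,0],"translation": [0,0,0],"gripper": -1},{"angular": [0,0,0],"translation": [0,0,0],"gripper": -1}]}}

```text
time_s: 50.2
position: [0.4413, -0.125, 0.1161]
orientation: [-0.443, -3.11, 0.001]
wrist_force: [-0.7, 1.3, -2.3]
gripper_width: 0.016
grasp_force: 45.0
```

```bash
python3 go.py 0.4755 -0.0087 0.1166 73.7
```

```text
t 50.2 pos [ 0.4413 -0.125   0.1161] yaw_y 73.77 tilt [-0. -0.] F [-0.7  1.3 -2.3] w 0.016 gf 45.0 q [ 0.83  0.38 -0.81  2.11  0.39  0.8   1.07]
now axes cm [-0.03 12.13 -0.05] after-turn axes cm [-0.02 12.13 -0.05] turn 0.07
fix tilt deg (tool) [-0.03 -0.01  0.07]
```

Emit:
{"api": "play_rows", "payload": {"targets": [{"angular": [0,0,0],"translation": [0,1.5,0],"gripper": -1},{"angular": [0,0,0],"translation": [0,1.5,0],"gripper": -1},{"angular": [0,0,0],"translation": [0,1.5,0],"gripper": -1},{"angular": [0,0,0],"translation": [0,1.5,0],"gripper": -1},{"angular": [0,0,0],"translation": [0,1.5,0],"gripper": -1},{"angular": [0,0,0],"translation": [0,1.5,0],"gripper": -1},{"angular": [0,0,0],"translation": [0,1,0],"gripper": -1},{"angular": [0,0,0],"translation": [0,0,0],"gripper": -1},{"angular": [0,0,0],"translation": [0,0,0],"gripper": -1}]}}

```text
time_s: 51.1
position: [0.4691, -0.0295, 0.116]
orientation: [-0.445, -3.109, 0.001]
wrist_force: [0.2, -0.5, -1.5]
gripper_width: 0.0156
grasp_force: 45.0
```

```bash
python3 go.py 0.4755 -0.0087 0.1166 73.7
```

```text
t 51.1 pos [ 0.4691 -0.0295  0.116 ] yaw_y 73.72 tilt [-0.001 -0.001] F [ 0.2 -0.5 -1.5] w 0.0156 gf 45.0 q [ 0.62  0.4  -0.83  2.09  0.41  0.81  0.84]
now axes cm [-0.03  2.17 -0.06] after-turn axes cm [-0.03  2.17 -0.06] turn 0.02
fix tilt deg (tool) [-0.04 -0.02  0.02]
```

Emit:
{"api": "play_rows", "payload": {"targets": [{"angular": [0,0,0],"translation": [0,0.8,0.1],"gripper": -1},{"angular": [0,0,0],"translation": [0,0.7,0],"gripper": -1},{"angular": [0,0,0],"translation": [0,0.3,0],"gripper": -1},{"angular": [0,0,0],"translation": [0,0.2,0],"gripper": -1},{"angular": [0,0,0],"translation": [0,0.2,0],"gripper": -1},{"angular": [0,0,0],"translation": [0,0,0],"gripper": -1}]}}

```text
time_s: 51.7
position: [0.4755, -0.0074, 0.1151]
orientation: [-0.444, -3.11, 0.0]
wrist_force: [-1.0, -0.7, -1.5]
gripper_width: 0.0159
grasp_force: 45.0
```

```bash
python3 go.py 0.4755 -0.0087 0.1146 73.7
```

```text
t 51.7 pos [ 0.4755 -0.0074  0.1151] yaw_y 73.77 tilt [-0. -0.] F [-1.  -0.7 -1.5] w 0.0159 gf 45.0 q [ 0.57  0.41 -0.83  2.08  0.42  0.82  0.78]
now axes cm [-0.04 -0.13  0.05] after-turn axes cm [-0.04 -0.13  0.05] turn 0.07
fix tilt deg (tool) [-0.01 -0.01  0.07]
```

No stop contact yet, so I push on gently.

Emit:
{"api": "play_rows", "payload": {"targets": [{"angular": [0,0,0],"translation": [0,0.2,0],"gripper": -1},{"angular": [0,0,0],"translation": [0,0.2,0],"gripper": -1},{"angular": [0,0,0],"translation": [0,0,0],"gripper": -1}]}}

```text
time_s: 52.0
position: [0.4754, -0.007, 0.1149]
orientation: [-0.448, -3.107, 0.008]
wrist_force: [-4.9, -9.8, 4.6]
gripper_width: 0.0163
grasp_force: 45.0
```

```bash
python3 go.py 0.4755 -0.0087 0.1146 73.7
```

```text
t 52.0 pos [ 0.4754 -0.007   0.1149] yaw_y 73.6 tilt [-0.003 -0.005] F [-4.9 -9.8  4.6] w 0.0163 gf 45.0 q [ 0.57  0.42 -0.82  2.08  0.42  0.82  0.78]
now axes cm [-0.06 -0.16  0.03] after-turn axes cm [-0.06 -0.16  0.03] turn -0.1
fix tilt deg (tool) [-0.33 -0.1  -0.1 ]
```

Emit:
{"api": "play_rows", "payload": {"targets": [{"angular": [0,0,0],"translation": [0,-0.1,0],"gripper": -1},{"angular": [0,0,0],"translation": [0,0,0],"gripper": -0.2},{"angular": [0,0,0],"translation": [0,0,0],"gripper": -0.2},{"angular": [0,0,0],"translation": [0,0,0],"gripper": -0.2},{"angular": [0,0,0],"translation": [0,0,0],"gripper": 0.2},{"angular": [0,0,0],"translation": [0,0,0],"gripper": 0.2},{"angular": [0,0,0],"translation": [0,0,0],"gripper": 0.2}]}}

```text
time_s: 52.7
position: [0.4765, -0.0044, 0.1152]
orientation: [0.444, 3.11, 0.0]
wrist_force: [0.7, 0.2, -0.7]
gripper_width: 0.0521
grasp_force: 0.0
```

Emit:
{"api": "play_rows", "payload": {"targets": [{"angular": [0,0,0],"translation": [0,0,-2],"gripper": 0.2},{"angular": [0,0,0],"translation": [0,0,-3],"gripper": 0.2},{"angular": [0,0,0],"translation": [0,0,-4],"gripper": 0.2},{"angular": [0,0,0],"translation": [0,0,-4],"gripper": 0.2},{"angular": [0,0,0],"translation": [0,-4,0],"gripper": 0.2},{"angular": [0,0,0],"translation": [0,-4,0],"gripper": 0.2},{"angular": [0,0,0],"translation": [0,-4,0],"gripper": 0.2},{"angular": [0,0,0],"translation": [0,-4,0],"gripper": 0.2},{"angular": [0,0,0],"translation": [0,-4,0],"gripper": 0.2},{"angular": [0,0,0],"translation": [0,-4,0],"gripper": 0.2}]}}

```text
time_s: 53.7
position: [0.4085, -0.2364, 0.2453]
orientation: [0.444, 3.11, -0.001]
wrist_force: [0.6, 0.1, 0.3]
gripper_width: 0.0528
grasp_force: 0.0
```

```bash
python3 go.py; python3 tum.py; python3 - <<'E'
from h import *
a=snapshot("top")[180:265,335:450];b=snapshot("scene")[150:275,330:480]
cv2.imwrite("pics/end.png",np.hstack([cv2.resize(a[:,:,::-1],(400,296),interpolation=cv2.INTER_CUBIC),cv2.resize(b[:,:,::-1],(355,296),interpolation=cv2.INTER_CUBIC)]))
p=[.475,-.0086,-.283]
for n in C:
    for c,u,v in spots(n,"lid_grip"):
        d=at(n,(u,v),.13)-p[:2];print(n,"grip y_b",round(c,2),np.round(np.sin(.283)*d[0]+np.cos(.283)*d[1],4))
E
```

```text
t 53.7 pos [ 0.4085 -0.2364  0.2453] yaw_y 73.76 tilt [ 0.    -0.001] F [0.6 0.1 0.3] w 0.0528 gf 0.0 q [ 1.1   0.19 -0.79  1.96  0.16  1.05  1.53]
RED [0.4376 0.5586] [('scene', 0.96, [0.438, 0.558], np.float64(1.3)), ('top', 0.74, [0.437, 0.559], np.float64(0.9))]
RED [0.4041 0.4823] [('scene', 0.72, [0.406, 0.482], np.float64(2.4)), ('top', 0.76, [0.403, 0.483], np.float64(1.5))]
scene grip y_b 0.7 -0.0018
```

View pics/end.png

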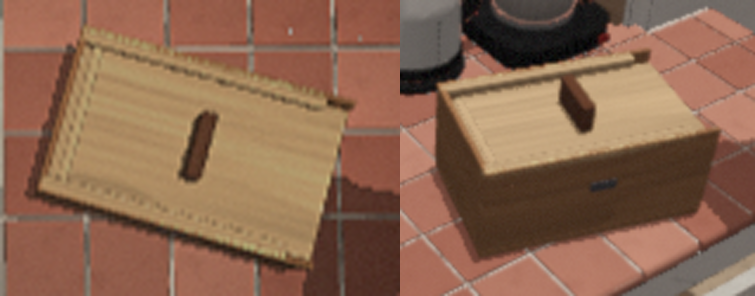

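The lid is home: its nose meets the stop at top crop (65,115) with no gap, and no amber glass is left outside.

```bash
python3 -c "
from cell import *
print(job_done())"
```

```text
the job is handed in; nothing more can be done
None
```

All four amber tumblers stand upright, mouth down, in the closed box with the lid pushed home against the stop, and the job is handed in at about 54 s; the red look-alikes, mug, jug and sugar bowl were not touched.

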